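# Scan in the detergent jars at the laundry counter

### The job

First clear every piece of litter off the scan dock into the blue bin. Then stand each red-striped jar upright in the middle of a spot of its own on the dock, with its red stripe facing straight at the scanner block, and finally swing the steel bail over to the front until it rests fully down in its yellow catches. Leave the plain jar and the other things on the counter where they are.

Things in the scene. Friction and masses are not known exactly. Their poses are not given: they have to be found in the camera images.
- dock: White base plate of the scan dock, fixed; plate top 12 mm above the counter, 290 mm along its x (from -155 to +135) and 370 mm along its y. Origin on the counter, below the bail's hinge line; x axis level, pointing to the scanner block (away from the robot), y along the row of spots, z up
- scanner (a point): Top centre of the black scanner block with three red-lined windows that stands on the dock's far side, fixed to it: x = 88 to 128 mm of the dock, 290 mm long in y, its top 75 mm above the counter
- catch (a point): Top of one of two alike yellow forked catches, at the dock's x = -135, y = -150 mm (the other at y = +150 mm): 28 x 18 mm, top 56 mm above the counter; the bail's bar lies in its fork when closed
- spot0 (a point): Centre of a round grey spot with a blue rim (90 mm across), on the plate's top in front of a scanner window, at x = -15, y = -105 mm of the dock
- spot1 (a point): Centre of a round grey spot with a blue rim (90 mm across), on the plate's top in front of a scanner window, at x = -15, y = 0 mm of the dock
- spot2 (a point): Centre of a round grey spot with a blue rim (90 mm across), on the plate's top in front of a scanner window, at x = -15, y = 105 mm of the dock
- bail (a joint): Hinge angle of the U-shaped steel bail (bar 10 mm thick, arms 135 mm): 0 = closed, level on the robot's side, its cross bar in the yellow catches; pi/2 = straight up; at the start 2.35 to 2.65 = laid back over the scanner. Stiff hinge: stays where left, needs 2 to 3 N at the cross bar, which passes up and over the jars with room to spare
- bail_grip (a point): Centre of the green grip sleeve (16 mm thick, 100 mm long, along the dock's y) in the middle of the bail's cross bar; it moves with the bail, 135 mm from the hinge line
- bail_hinge (a point): Midpoint of the bail's hinge line, which runs along the dock's y axis, 42 mm above the counter; fixed. The two grey hinge posts (26 x 12 mm, tops 54 mm above the counter) stand at y = +-179 mm
- bin: Open blue litter bin, fixed, 170 x 170 mm outside, 100 mm high, walls 5 mm. Origin at the centre of its underside, axes along its sides
- jar1: White detergent jar with blue lid, 62 mm across (lid 58 mm), 62 mm high, bottom-heavy, about 0.3 kg, standing. May be absent. Origin at the centre of its underside, z up; its x axis points to the marked side: a red stripe runs down the wall on that side and over the lid from its centre to the rim
- jar1_mark (a point): Middle of the red stripe on the wall of jar1, 31 mm out along the jar's x and 30 mm above its underside
- jar2: White detergent jar with yellow lid, 62 mm across (lid 58 mm), 62 mm high, bottom-heavy, about 0.3 kg, standing. May be absent. Origin at the centre of its underside, z up; its x axis points to the marked side: a red stripe runs down the wall on that side and over the lid from its centre to the rim
- jar2_mark (a point): Middle of the red stripe on the wall of jar2, 31 mm out along the jar's x and 30 mm above its underside
- jar3: White detergent jar with green lid, 62 mm across (lid 58 mm), 62 mm high, bottom-heavy, about 0.3 kg, standing. May be absent. Origin at the centre of its underside, z up; its x axis points to the marked side: a red stripe runs down the wall on that side and over the lid from its centre to the rim
- jar3_mark (a point): Middle of the red stripe on the wall of jar3, 31 mm out along the jar's x and 30 mm above its underside
- litter1: Litter lying on the dock's plate: blue bottle cap with a white disc on top, 38 mm across, 24 mm high. May be absent. Origin at the centre of its underside
- litter2: Litter lying on the dock's plate: orange bottle cap with a white disc on top, 38 mm across, 24 mm high. May be absent. Origin at the centre of its underside
- litter3: Litter lying on the dock's plate: brown cardboard chunk, 46 x 30 x 26 mm (x, y, z). May be absent. Origin at the centre of its underside
- litter4: Litter lying on the dock's plate: broken-off wood chunk, 50 x 26 x 24 mm (x, y, z). May be absent. Origin at the centre of its underside
- plain_jar: Bystander, to be left where it is: white jar with grey lid and no stripe, 62 mm across, 62 mm high; not part of the job. Origin at its underside
- mug: Bystander, to be left where it is: blue mug, 80 mm across, 90 mm high. Origin at its underside
- brush: Bystander, to be left where it is: hand brush lying down. Origin at its underside
- tape: Bystander, to be left where it is: yellow tape roll, 90 mm across, 30 mm high. Origin at its underside

How it is judged (in metres and radians):
On the way, in this order (a step that is already met when the one before it is completed fails the run):
1. all litter is in the bin (x of litter1 in the frame of bin between -0.08 and 0.08 m and y of litter1 in the frame of bin between -0.08 and 0.08 m and z of each of litter1, litter2, litter3, litter4 in the frame of bin below 0.095 m and x of litter2 in the frame of bin between -0.08 and 0.08 m and y of litter2 in the frame of bin between -0.08 and 0.08 m and x of litter3 in the frame of bin between -0.08 and 0.08 m and y of litter3 in the frame of bin between -0.08 and 0.08 m and x of litter4 in the frame of bin between -0.08 and 0.08 m and y of litter4 in the frame of bin between -0.08 and 0.08 m), for 0.2 s.
2. every jar stands on a spot with its stripe facing the scanner, let go ((horizontal distance between jar1 and spot0 below 0.02 m or horizontal distance between jar1 and spot1 below 0.02 m or horizontal distance between jar1 and spot2 below 0.02 m) and angle between the x axis of each of jar1, jar2, jar3 and the x axis of dock, either way round below 0.3 rad and x of each of jar1_mark, jar2_mark, jar3_mark in the frame of dock above -0.015 m and angle between each of jar1, jar2, jar3's own z axis and vertical below 0.12 rad and z of each of jar1, jar2, jar3 in the frame of dock below 0.02 m and linear speed of each of jar1, jar2, jar3 below 0.03 m/s and (horizontal distance between jar2 and spot0 below 0.02 m or horizontal distance between jar2 and spot1 below 0.02 m or horizontal distance between jar2 and spot2 below 0.02 m) and (horizontal distance between jar3 and spot0 below 0.02 m or horizontal distance between jar3 and spot1 below 0.02 m or horizontal distance between jar3 and spot2 below 0.02 m) and contact force between each of jar1, jar2, jar3 and the fingers below 0.5 N), for 0.3 s.
3. the bail lies in its catches (value of joint bail below 0.06 rad), for 0.3 s.
At the end, for the whole second after the job is handed in: All litter lies in the bin below its rim; every jar present stands upright and at rest on the dock's plate within 20 mm of a spot's centre, its stripe within 0.3 rad of facing along the dock's x axis to the scanner; the bail is within 0.06 rad of closed (all of step 1 and (horizontal distance between jar1 and spot0 below 0.02 m or horizontal distance between jar1 and spot1 below 0.02 m or horizontal distance between jar1 and spot2 below 0.02 m) and angle between the x axis of each of jar1, jar2, jar3 and the x axis of dock, either way round below 0.3 rad and x of each of jar1_mark, jar2_mark, jar3_mark in the frame of dock above -0.015 m and angle between each of jar1, jar2, jar3's own z axis and vertical below 0.12 rad and z of each of jar1, jar2, jar3 in the frame of dock below 0.02 m and linear speed of each of jar1, jar2, jar3 below 0.03 m/s and (horizontal distance between jar2 and spot0 below 0.02 m or horizontal distance between jar2 and spot1 below 0.02 m or horizontal distance between jar2 and spot2 below 0.02 m) and (horizontal distance between jar3 and spot0 below 0.02 m or horizontal distance between jar3 and spot1 below 0.02 m or horizontal distance between jar3 and spot2 below 0.02 m) and value of joint bail below 0.06 rad); the robot touches nothing.
It fails at once if plain_jar is moved more than 40 mm (distance of plain_jar from where it was at the start of the episode above 0.04 m).
It fails at once if mug is moved more than 40 mm (distance of mug from where it was at the start of the episode above 0.04 m).
It fails at once if brush is moved more than 40 mm (distance of brush from where it was at the start of the episode above 0.04 m).
It fails at once if tape is moved more than 40 mm (distance of tape from where it was at the start of the episode above 0.04 m).
Of jar1, jar2, jar3 only 2 to 3 are there at a start; the rules pass over those that are not, and their reading is None.
Of litter1, litter2, litter3, litter4 only 3 to 4 are there at a start; the rules pass over those that are not, and their reading is None.
At some moment in a run one of jar1, jar2, jar3 may be knocked a few centimetres aside while the robot is not near it.
Once in a run the grip may slacken for a moment while it holds something.
It also fails if it takes over 210 s, if anything falls off the work surface, if the arm or the gripper's body presses on something with over 40 N, if the wrist force passes 120 N, or if a joint passes its speed limit or range.

### The arm

A 7-joint arm with a two-finger parallel gripper is mounted at the origin on the work surface. World frame = base frame: x ahead of the robot, y to its left, z up, the work surface at z = 0. Lengths are in mm, angles in rad, forces in N, time in s.
With the tool pointing down it reaches from about 400 to 850 mm from the base axis. Payload 4.4 kg.
Tool frame: the origin (TCP) lies midway between the tips of the shut fingers; the grasp point (between the pads) lies 19 mm behind it; z points along the fingers, y is the line along which they close (so a half turn about z gives the same grasp; the last joint's range is limited). The gripper opens to 94 mm and grips with 3 to 60 N. Pads are 16 mm wide; open, the fingers measure 119 mm over their backs; the gripper's body (75 mm by 177 mm) begins 78 mm behind the grasp point.
Start: joints at [-1.22, 0.628, 0.038, 1.517, -0.027, 0.996, -0.02], TCP at [263.121, 594.378, 205.478] pointing down, gripper open.
Joint ranges: [-3.06, 3.06], [-0.37, 2.12], [-1.25, 1.32], [0.18, 2.47], [-1.1, 4.24], [0.23, 1.98], [-2.94, 2.94]. Speed limits (rad/s): [2.57, 2.57, 3.14, 3.14, 3.14, 3.14, 3.14].

### API

Orientations are given as a 3x3 rotation matrix whose columns are the frame's x, y, z axes.
In Python, from plant import ctrl gives the robot as it stands.
- The arm moves only by the tool servo_tool, never from a script. Its arguments are lists of equal length, an entry for each row: "linear": the shift along the world's x, y, z in units of 0.75 m (1.0 is 0.75 m), a list of three; "twist": the turn about the world's z in units of pi rad (1.0 is pi rad). A call has 1 to 10 rows; each row shifts and turns the commanded pose from where the row before left it; what a row does not reach is not made up. A row lasts 1/10 s, in which the tool goes at most 50 mm and 8.59 degrees, less where a joint would pass 70% of its speed; a pose out of reach is approached as far as the arm can. A call with a number of a shift or a turn outside -1 to 1 is refused whole. A call with a gripper value outside its range is refused whole. "hand" is the closure, from 0 (fully open) to 1 (shut), set as the call begins (left out, the last holds). The fingers move at their own pace and stop on an object; "grip_force" is the grip in N (left out, the last holds). Time passes only in rows, so rows that do not move let the fingers close. It gives the time, the measured TCP pose, the force, the opening and the grip force at its end, in the units of the state.
- ctrl.observe(): the state, without advancing time (a new reading comes with each control period).
- ctrl.read_camera(name): name is "scene" or "top" or "wrist"; returns a dict with "img" (384x512x3 uint8, blue, green, red), "range_z" (384x512 float32, mm along the optical axis (not along the pixel's ray), 0 where there is no reading), "K" (3x3 intrinsics, pixels), "rvec" (rotation vector, rad) and "tvec" (3), from world to camera coordinates, as OpenCV has them. Camera axes: x right, y down, z forward; pixel columns grow to the right and rows downward; lengths in mm; the calibration is good to about 2 mm. The wrist camera is an equidistant fisheye: a pixel r from the principal point sees the ray r / f radians off the axis. A picture is of the moment at which its call begins.
- ctrl.hand_in(): hands the job in; it is judged then, once.
The state is a dict: "t": time; "qpos": joint angles; "joint_vel": joint speeds; "effort": joint torques, N m; "position": TCP position; "eef_rot": TCP orientation; "wrist_force": force on the tool from outside, world axes, zero at the start; "wrist_torque": the same for the moment, N m; "grip_width": finger opening in mm; "gripper_force": force on a finger pad.
Only numpy, scipy, OpenCV 4.12 (cv2) and the standard library are available. Lean on these libraries where they do the work, as an engineer would, in place of code of your own. Each camera call takes 0.05 s, during which the arm holds its last target. There are 200 camera calls.

## Working session

There is one attempt and no reset: what is moved stays moved. The work goes in short steps, Python scripts to look and compute and a tool call to move; the robot and the scene stay as the last step left them, time stands still between calls to the robot, and variables do not carry over. Pictures are saved under pics/ and viewed, at most 14 in all, crops included, and the job is handed in when it is done.

Besides the shell and the picture viewer there is one more tool, called after ">>>" as a command line: name --pt "numbers of a row" for each row, then --argument value for the rest. servo_tool: Moves the arm, as the interface text tells. Shifts and turns lie within -1 to 1; 1 stands for 0.75 m of shift or pi rad of turn. Its arguments: {"type":"object","properties":{"linear":{"type":"array"},"twist":{"type":"array"},"hand":{"type":"number"},"grip_force":{"type":"number"}},"required":["linear","twist"]}

```bash
mkdir -p pics; ls; cat > h.py <<'E'
import numpy as np,cv2
from plant import ctrl
def cam(n):
    c=ctrl.read_camera(n); c['R']=cv2.Rodrigues(np.array(c['rvec'],float))[0]; c['t']=np.array(c['tvec'],float).ravel(); return c
def ray(c,u,v):
    K=c['K']; d=np.array([(u-K[0,2])/K[0,0],(v-K[1,2])/K[1,1],1.]); return -c['R'].T@c['t'],c['R'].T@d
def onz(c,u,v,z):
    o,d=ray(c,u,v); return o+d*(z-o[2])/d[2]
def cloud(c):
    K=c['K'];z=c['range_z'].astype(float); v,u=np.mgrid[:z.shape[0],:z.shape[1]]
    p=np.stack([(u-K[0,2])/K[0,0]*z,(v-K[1,2])/K[1,1]*z,z],-1); P=(p-c['t'])@c['R']; P[z==0]=np.nan; return P
E
python3 - <<'E'
from h import *
for n in ('top','scene'):
    c=cam(n); cv2.imwrite(f'pics/{n}0.png',cv2.resize(c['img'],None,fx=1.5,fy=1.5,interpolation=cv2.INTER_CUBIC)); print(n,c['K'],-c['R'].T@c['t'],c['R'])
    np.savez(f'{n}0.npz',**{k:c[k] for k in('img','range_z','K','R','t')})
o=ctrl.observe();print(o)
E
```

```text
pics
top [[483.26615668   0.         252.97508677]
 [  0.         483.26615668 192.17003692]
 [  0.           0.           1.        ]] [ 405.01914782   45.83574518 1349.12110823] [[ 0.01450869 -0.99959414  0.02451628]
 [-0.99677718 -0.01639378 -0.07852708]
 [ 0.07889712 -0.02329794 -0.99661048]]
scene [[463.89845708   0.         248.00781525]
 [  0.         463.89845708 196.37653129]
 [  0.           0.           1.        ]] [ 1062.57836992 -1011.79083373  1043.66044168] [[ 0.88570376  0.46408782  0.01230186]
 [ 0.30877335 -0.56908721 -0.76210154]
 [-0.34668122  0.67879469 -0.64734064]]
{'t': 0.1, 'qpos': array([-1.21981283,  0.62924381,  0.03846513,  1.51823368, -0.02695801,
        0.99631745, -0.02000536]), 'joint_vel': array([-3.60323913e-05,  2.62270667e-04,  5.48665930e-04, -4.15260233e-03,
       -5.71217285e-06, -3.26947717e-04,  4.19143834e-04]), 'effort': array([ 2.43271359e-03, -5.50794661e+01,  1.14719220e+00, -1.87116730e+01,
       -5.22539264e-02,  1.92023622e-02,  3.98620818e-05]), 'position': array([262.89030728, 593.8206362 , 204.66381638]), 'eef_rot': array([[-9.14396519e-01,  4.04819240e-01, -6.23671190e-04],
       [ 4.04819715e-01,  9.14395183e-01, -1.56428904e-03],
       [-6.29723656e-05, -1.68285484e-03, -9.99998582e-01]]), 'wrist_force': array([ 0.54732328, -0.01829806, -0.30621837]), 'wrist_torque': array([-0.03561013,  0.01742824, -0.00114129]), 'gripper_force': 0.0, 'grip_width': 93.64263477116154}
```

View pics/top0.png

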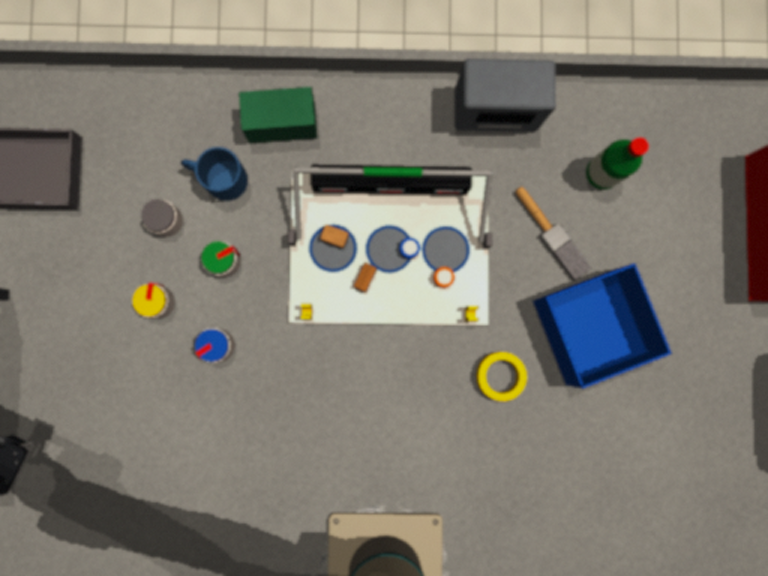

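View pics/scene0.png

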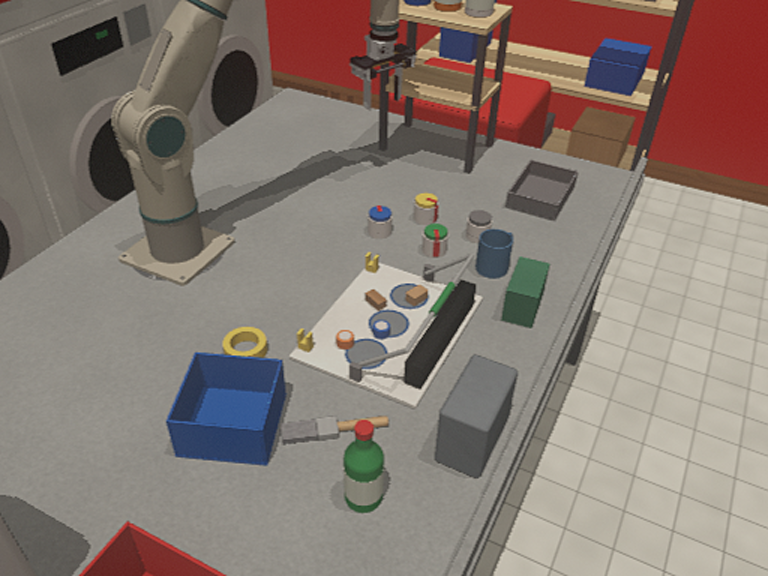

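The top view shows all 3 jars at (150,300), (219,258), (212,346) with plain jar at (159,217), 4 litter pieces at (334,237), (365,277), (409,248), (444,276), the bin at (601,325), and the bail's green grip at (393,172). The scene view agrees.

```bash
cat > m.py <<'E'
from h import *
def comps(m,minA=15):
    n,l,s,ce=cv2.connectedComponentsWithStats(m.astype(np.uint8)); return [(s[i,4],ce[i],l==i) for i in range(1,n) if s[i,4]>=minA]
def masks(im):
    H,S,V=[a.astype(int) for a in cv2.split(cv2.cvtColor(im,cv2.COLOR_BGR2HSV))]
    return dict(red=((H<6)|(H>174))&(S>180)&(V>90),green=(abs(H-62)<12)&(S>150)&(V>60),yellow=(abs(H-28)<6)&(S>150)&(V>120),blue=(abs(H-113)<10)&(S>150)&(V>60),
      orange=(H>5)&(H<18)&(S>100)&(V>60)),(H,S,V)
def jars(c,z=62):
    mk,(H,S,V)=masks(c['img']); out={}
    for n in('blue','yellow','green'):
        for A,ce,l in comps(mk[n],60):
            if A>900: continue
            d=cv2.dilate(l.astype(np.uint8),np.ones((5,5)))>0
            lid=l|(mk['red']&d)
            lid=cv2.morphologyEx(lid.astype(np.uint8),cv2.MORPH_CLOSE,np.ones((5,5)))
            cn=max(cv2.findContours(lid,cv2.RETR_EXTERNAL,cv2.CHAIN_APPROX_NONE)[0],key=len)
            (u,v),r=cv2.minEnclosingCircle(cn); rr=cv2.boundingRect(cn)
            if mk['red'][d].sum()<6: continue
            m=cv2.moments(cn); u,v=m['m10']/m['m00'],m['m01']/m['m00']
            rv,ru=np.nonzero(mk['red']&d)
            p=onz(c,u,v,z);q=onz(c,ru.mean(),rv.mean(),z)-p
            out.setdefault(n,[]).append((p[:2].round(1),round(float(np.arctan2(q[1],q[0])),3),round(float(np.hypot(*q[:2])),1),rr,A))
    return out
E
python3 - <<'E'
from m import *
c=dict(np.load('top0.npz'))
mk,(H,S,V)=masks(c['img'])
for k,v in jars(c).items(): print(k,v)
for n in('green','yellow','blue','orange'):
    for A,ce,l in comps(mk[n]):
        y,x=np.nonzero(l); print(n,A,ce.round(1),(x.min(),x.max(),y.min(),y.max()),'z20',onz(c,*ce,36)[:2].round(1), 'rect',cv2.minAreaRect(np.c_[x,y].astype(np.float32)))
w=(S<45)&(V>170); w[:100]=0; w[230:]=0
A,ce,l=max(comps(w,500),key=lambda a:a[0]); y,x=np.nonzero(l)
r=cv2.minAreaRect(np.c_[x,y].astype(np.float32)); print('plate',r); 
for b in cv2.boxPoints(r): print(onz(c,*b,12)[:2].round(1))
P=cloud(c)
# bin rim cloud
m=(abs(P[...,2]-97)<8)&mk['blue']
q=P[m][:,:2]; q=q[(q[:,1]<0)]; rr=cv2.minAreaRect(q.astype(np.float32)); print('bin',rr)
E
```

```text
blue [(array([402.7, 311.6]), 2.161, 14.8, (130, 220, 21, 21), np.int32(272))]
green [(array([558.2, 306.2]), -0.98, 16.0, (135, 162, 20, 20), np.int32(255))]
green 19 [191.3  70.6] (np.int64(188), np.int64(194), np.int64(66), np.int64(75)) z20 [844.2 191. ] rect ((190.8099822998047, 70.32999420166016), (5.656854629516602, 8.626703262329102), 8.130102157592773)
green 40 [412.4  95.9] (np.int64(406), np.int64(418), np.int64(94), np.int64(98)) z20 [ 786.  -426.2] rect ((411.9615478515625, 95.80769348144531), (3.530090570449829, 12.551432609558105), 78.69007110595703)
green 111 [418. 111.] (np.int64(408), np.int64(426), np.int64(105), np.int64(116)) z20 [ 743.5 -441.5] rect ((418.20001220703125, 111.60000610351562), (8.221921920776367, 18.973661422729492), 71.56505584716797)
green 208 [261.3 113.9] (np.int64(243), np.int64(280), np.int64(111), np.int64(117)) z20 [726.1  -4.7] rect ((261.5020751953125, 113.93556213378906), (37.1742057800293, 5.319812774658203), 1.8476102352142334)
green 255 [143.5 171.8] (np.int64(135), np.int64(154), np.int64(162), np.int64(181)) z20 [559.7 313.9] rect 
[... 2087 characters left out ...]
.56505012512207)
orange 91 [295.  184.5] (np.int64(289), np.int64(302), np.int64(177), np.int64(191)) z20 [532.  -99.7] rect ((295.5000305175781, 184.50001525878906), (12.727920532226562, 14.142135620117188), 45.0)
orange 36 [ 99.8 193.7] (np.int64(97), np.int64(105), np.int64(189), np.int64(199)) z20 [498.  429.6] rect ((100.8699951171875, 193.91000366210938), (7.071067810058594, 10.889445304870605), 8.130102157592773)
plate ((258.94781494140625, 171.72775268554688), (133.16268920898438, 88.01798248291016), 0.7073193788528442)
[445.2 182.3]
[691.2 185.3]
[ 694.  -188.7]
[ 446.3 -186.3]
bin ((446.8962097167969, -380.7696533203125), (168.8920135498047, 173.12002563476562), 21.590999603271484)
```

```bash
python3 - <<'E'
from m import *
c=dict(np.load('top0.npz')); P=cloud(c)
d=(P[...,0]>450)&(P[...,0]<665)&(abs(P[...,1])<165)
m=d&(P[...,2]>28)&(P[...,2]<46)
for A,ce,l in comps(m,20):
    q=P[l]; print(A,ce.round(1),q.mean(0).round(1),cv2.minAreaRect(q[:,:2].astype(np.float32)))
print('plate z',np.nanmedian(P[...,2][d]))
hsv=cv2.cvtColor(c['img'],cv2.COLOR_BGR2HSV); print(hsv[193:204,100])
m=d&(P[...,2]<25)&(hsv[...,2]<140)&(hsv[...,1]<90)   # grey spots
for A,ce,l in comps(m,150): print('spot',A,onz(c,*ce,12).round(1))
m=(P[...,2]>60)&(abs(P[...,1])<165)&(P[...,0]>660)&(P[...,0]<760)&(P[...,2]<160)
q=P[masks(c['img'])[0]['green']&m]; print('grip',q.mean(0),q.min(0),q.max(0))
E
```

```text
186 [222.  157.1] [603.7 101.3  36.6] ((604.0861206054688, 101.1977310180664), (46.21394729614258, 30.82793426513672), 72.46568298339844)
147 [272.4 165. ] [584.5 -37.1  35.2] ((583.9241943359375, -37.39746856689453), (35.83589172363281, 35.92880630493164), 2.2231855392456055)
171 [242.5 184.7] [529.1  44.1  35.2] ((529.36328125, 44.21202087402344), (25.761518478393555, 50.03240203857422), 64.67318725585938)
152 [295.4 184.6] [ 531.8 -100.6   35.4] ((532.024169921875, -101.16714477539062), (36.01595687866211, 36.050262451171875), 1.5083460807800293)
27 [203.4 207.7] [464.7 149.3  34. ] ((464.8951110839844, 148.8085479736328), (14.496454238891602, 13.29259204864502), 89.8433837890625)
33 [312.8 209.4] [ 464.7 -149.2   32.5] ((461.7682800292969, -149.89642333984375), (19.261632919311523, 17.10433578491211), 0.8648373484611511)
plate z 11.765946560056122
[[  6 255 210]
 [  6 255 208]
 [  8 255 207]
 [  9 255 206]
 [ 10 255 209]
 [ 12 255 211]
 [ 16 255 213]
 [ 22 255 214]
 [ 25 255 217]
 [ 26 255 218]
 [ 26 255 217]]
spot 432 [577.6 104.   12. ]
spot 528 [584.4   3.2  12. ]
spot 582 [ 587.  -106.7   12. ]
grip [702.28584827  -1.04534688 133.48046648] [693.46874018 -48.99473968  67.13531656] [725.89638792  45.9450185  143.58536067]
```

>>> servo_tool --pt "0.05 -0.0667 0" --pt "0.05 -0.0667 0" --pt "0.05 -0.0667 0" --pt "0.05 -0.0667 0" --pt "0.05 -0.0667 0" --twist '[0,0,0,0,0]'

```text
t: 0.6
position: [413.8, 392.5, 205.2]
eef_rot: [[-0.915, 0.405, -0.0], [0.405, 0.915, -0.0], [0.0, -0.001, -1.0]]
wrist_force: [0.9, 1.5, -1.1]
grip_width: 93.9
gripper_force: 0.0
```

>>> servo_tool --pt "0.0317 -0.0485 -0.009" --pt "0.0317 -0.0485 -0.009" --pt "0.0317 -0.0485 -0.009" --pt "0.0317 -0.0485 -0.009" --pt "0.0317 -0.0485 -0.009" --pt "0.0317 -0.0485 -0.009" --pt "0.0317 -0.0485 -0.009" --pt "0.0317 -0.0485 -0.009" --pt "0 0 0" --pt "0 0 0" --twist '[0.0045,0.0045,0.0045,0.0045,0.0045,0.0045,0.0045,0.0045,0,0]' --grip_force 25

```text
t: 1.6
position: [603.1, 102.1, 150.7]
eef_rot: [[-0.953, 0.302, -0.001], [0.302, 0.953, -0.0], [0.001, -0.001, -1.0]]
wrist_force: [-0.6, 1.1, -0.4]
grip_width: 94.0
gripper_force: 0.0
```

Precise. Descend, grip, lift.

>>> servo_tool --pt "0 0 -0.05" --pt "0 0 -0.05" --pt "0 0 -0.05" --pt "0 0 -0.029" --pt "0 0 0" --twist '[0,0,0,0,0]'

```text
t: 2.1
position: [599.1, 102.4, 13.8]
eef_rot: [[-0.955, 0.298, -0.008], [0.298, 0.955, -0.003], [0.007, -0.006, -1.0]]
wrist_force: [-2.5, -4.3, -3.7]
grip_width: 94.0
gripper_force: 2.4
```

>>> servo_tool --pt "0 0 0" --pt "0 0 0" --pt "0 0 0" --pt "0 0 0" --pt "0 0 0" --pt "0 0 0" --twist '[0,0,0,0,0,0]' --hand 1

```text
t: 2.7
position: [603.5, 103.6, 17.6]
eef_rot: [[-0.954, 0.299, 0.001], [0.299, 0.954, 0.0], [-0.0, 0.001, -1.0]]
wrist_force: [-0.5, -0.5, 0.4]
grip_width: 49.5
gripper_force: 0.0
```

>>> servo_tool --pt "0 0 0.04" --pt "0 0 0.06" --pt "0 0 0.06" --pt "0 0 0.04" --pt "0 0 0" --twist '[0,0,0,0,0]'

```text
t: 3.2
position: [606.6, 103.9, 172.2]
eef_rot: [[-0.954, 0.299, 0.009], [0.299, 0.954, 0.002], [-0.008, 0.005, -1.0]]
wrist_force: [0.7, 1.0, -0.5]
grip_width: 45.6
gripper_force: 25.0
```

>>> servo_tool --pt "-0.019 -0.0587 0" --pt "-0.019 -0.0587 0" --pt "-0.019 -0.0587 0" --pt "-0.019 -0.0587 0" --pt "-0.019 -0.0587 0" --pt "-0.019 -0.0587 0" --pt "-0.019 -0.0587 0" --pt "-0.019 -0.0587 0" --pt "-0.019 -0.0587 0" --pt "-0.019 -0.0587 0" --twist '[0,0,0,0,0,0,0,0,0,0]'

```text
t: 4.2
position: [459.4, -338.1, 166.2]
eef_rot: [[-0.954, 0.299, -0.001], [0.299, 0.954, 0.001], [0.002, 0.001, -1.0]]
wrist_force: [1.3, -0.6, 0.1]
grip_width: 45.5
gripper_force: 25.0
```

>>> servo_tool --pt "-0.018 -0.057 0" --pt "0 0 -0.03" --pt "0 0 -0.03" --pt "0 0 0" --pt "0 0 0" --twist '[0,0,0,0,0]'

```text
t: 4.7
position: [446.9, -379.1, 121.6]
eef_rot: [[-0.954, 0.299, -0.001], [0.299, 0.954, 0.001], [0.002, 0.001, -1.0]]
wrist_force: [-0.2, 0.4, -0.3]
grip_width: 45.9
gripper_force: 25.0
```

>>> servo_tool --pt "0 0 0" --pt "0 0 0" --pt "0 0 0" --pt "0 0 0" --pt "0 0 0.03" --pt "0 0 0.03" --twist '[0,0,0,0,0,0]' --hand 0

```text
t: 5.3
position: [446.9, -379.3, 167.5]
eef_rot: [[-0.954, 0.299, -0.001], [0.299, 0.954, 0.001], [0.001, 0.0, -1.0]]
wrist_force: [0.0, 0.1, 0.6]
grip_width: 90.0
gripper_force: 0.0
```

>>> servo_tool --pt "0.0142 0.0463 0" --pt "0.0142 0.0463 0" --pt "0.0142 0.0463 0" --pt "0.0142 0.0463 0" --pt "0.0142 0.0463 0" --pt "0.0142 0.0463 0" --pt "0.0142 0.0463 0" --pt "0.0142 0.0463 0" --pt "0 0 0" --pt "0 0 0" --twist '[0,0,0,0,0,0,0,0,0,0]'

```text
t: 6.3
position: [532.7, -101.2, 167.4]
eef_rot: [[-0.955, 0.297, 0.0], [0.297, 0.955, -0.0], [-0.0, -0.0, -1.0]]
wrist_force: [-0.2, -0.7, -0.2]
grip_width: 94.1
gripper_force: 0.0
```

>>> servo_tool --pt "0 0 -0.05" --pt "0 0 -0.06" --pt "0 0 -0.06" --pt "0 0 -0.02" --pt "0 0 -0.011" --pt "0 0 0" --pt "0 0 0" --twist '[0,0,0,0,0,0,0]'

```text
t: 7.0
position: [533.2, -102.8, 17.4]
eef_rot: [[-0.954, 0.3, 0.002], [0.3, 0.954, -0.001], [-0.002, -0.0, -1.0]]
wrist_force: [0.6, -0.1, 0.4]
grip_width: 94.2
gripper_force: 0.0
```

>>> servo_tool --pt "0 0 0" --pt "0 0 0" --pt "0 0 0" --pt "0 0 0" --pt "0 0 0" --pt "0 0 0" --pt "0 0 0" --pt "0 0 0" --pt "0 0 0" --twist '[0,0,0,0,0,0,0,0,0]' --hand 1

```text
t: 7.9
position: [532.4, -101.8, 16.4]
eef_rot: [[-0.954, 0.299, -0.0], [0.299, 0.954, 0.0], [0.0, 0.0, -1.0]]
wrist_force: [-0.8, 0.5, 0.3]
grip_width: 37.2
gripper_force: 25.0
```

>>> servo_tool --pt "0 0 0.04" --pt "0 0 0.06" --pt "0 0 0.06" --pt "0 0 0.04" --pt "0 0 0" --twist '[0,0,0,0,0]'

```text
t: 8.4
position: [535.5, -102.4, 170.7]
eef_rot: [[-0.954, 0.299, 0.009], [0.299, 0.954, -0.001], [-0.009, 0.001, -1.0]]
wrist_force: [0.7, 0.1, -0.1]
grip_width: 37.3
gripper_force: 25.0
```

>>> servo_tool --pt "-0.0142 -0.0463 0" --pt "-0.0142 -0.0463 0" --pt "-0.0142 -0.0463 0" --pt "-0.0142 -0.0463 0" --pt "-0.0142 -0.0463 0" --pt "-0.0142 -0.0463 0" --pt "-0.0142 -0.0463 0" --pt "-0.0142 -0.0463 0" --pt "0 0 -0.06" --pt "0 0 0" --twist '[0,0,0,0,0,0,0,0,0,0]'

```text
t: 9.4
position: [442.7, -377.7, 116.0]
eef_rot: [[-0.953, 0.301, -0.009], [0.301, 0.953, 0.007], [0.011, 0.004, -1.0]]
wrist_force: [-0.4, 1.2, -1.1]
grip_width: 37.8
gripper_force: 25.0
```

>>> servo_tool --pt "0 0 0" --pt "0 0 0" --pt "0 0 0" --pt "0 0 0" --pt "0 0 0" --pt "0 0 0.03" --pt "0 0 0.03" --twist '[0,0,0,0,0,0,0]' --hand 0

```text
t: 10.1
position: [446.9, -379.2, 166.9]
eef_rot: [[-0.954, 0.299, -0.001], [0.299, 0.954, 0.001], [0.001, 0.0, -1.0]]
wrist_force: [0.5, -0.0, -0.1]
grip_width: 89.9
gripper_force: 0.0
```

>>> servo_tool --pt "0.0203 0.0507 0" --pt "0.0203 0.0507 0" --pt "0.0203 0.0507 0" --pt "0.0203 0.0507 0" --pt "0.0203 0.0507 0" --pt "0.0203 0.0507 0" --pt "0.0203 0.0507 0" --pt "0.0203 0.0507 0" --pt "0.0203 0.0507 0" --pt "0 0 0" --twist '[0,0,0,0,0,0,0,0,0,0]'

```text
t: 11.1
position: [586.6, -29.0, 166.9]
eef_rot: [[-0.957, 0.289, 0.003], [0.289, 0.957, 0.005], [-0.001, 0.005, -1.0]]
wrist_force: [-0.7, -0.0, 0.5]
grip_width: 93.7
gripper_force: 0.0
```

>>> servo_tool --pt "0 0 -0.05" --pt "0 0 -0.06" --pt "0 0 -0.06" --pt "0 0 -0.02" --pt "0 0 -0.011" --pt "0 0 0" --pt "0 0 0" --twist '[0,0,0,0,0,0,0]'

```text
t: 11.8
position: [585.8, -37.7, 17.5]
eef_rot: [[-0.954, 0.299, 0.003], [0.299, 0.954, -0.0], [-0.003, 0.001, -1.0]]
wrist_force: [-0.5, -0.8, 0.7]
grip_width: 94.2
gripper_force: 0.0
```

>>> servo_tool --pt "0 0 0" --pt "0 0 0" --pt "0 0 0" --pt "0 0 0" --pt "0 0 0" --pt "0 0 0" --pt "0 0 0" --pt "0 0 0" --pt "0 0 0" --twist '[0,0,0,0,0,0,0,0,0]' --hand 1

```text
t: 12.7
position: [584.3, -37.4, 15.7]
eef_rot: [[-0.954, 0.299, -0.0], [0.299, 0.954, 0.0], [0.0, -0.0, -1.0]]
wrist_force: [-0.5, 0.6, -0.3]
grip_width: 37.6
gripper_force: 25.0
```

>>> servo_tool --pt "0 0 0.04" --pt "0 0 0.06" --pt "0 0 0.06" --pt "0 0 0.04" --pt "0 0 0" --twist '[0,0,0,0,0]'

```text
t: 13.2
position: [587.5, -37.6, 170.3]
eef_rot: [[-0.954, 0.299, 0.009], [0.299, 0.954, -0.0], [-0.009, 0.002, -1.0]]
wrist_force: [0.3, -0.1, -0.4]
grip_width: 37.3
gripper_force: 25.0
```

>>> servo_tool --pt "-0.0203 -0.0507 0" --pt "-0.0203 -0.0507 0" --pt "-0.0203 -0.0507 0" --pt "-0.0203 -0.0507 0" --pt "-0.0203 -0.0507 0" --pt "-0.0203 -0.0507 0" --pt "-0.0203 -0.0507 0" --pt "-0.0203 -0.0507 0" --pt "-0.0203 -0.0507 0" --pt "0 0 -0.06" --twist '[0,0,0,0,0,0,0,0,0,0]'

```text
t: 14.2
position: [446.3, -390.0, 123.9]
eef_rot: [[-0.951, 0.308, 0.006], [0.308, 0.951, -0.011], [-0.009, -0.009, -1.0]]
wrist_force: [1.1, -0.8, -1.0]
grip_width: 37.4
gripper_force: 25.0
```

>>> servo_tool --pt "0 0 0" --pt "0 0 0" --pt "0 0 0" --pt "0 0 0" --pt "0 0 0" --pt "0 0 0.03" --pt "0 0 0.03" --twist '[0,0,0,0,0,0,0]' --hand 0

```text
t: 14.9
position: [447.3, -379.1, 166.5]
eef_rot: [[-0.954, 0.298, -0.0], [0.298, 0.954, 0.0], [0.001, 0.0, -1.0]]
wrist_force: [0.8, -0.2, -0.3]
grip_width: 90.0
gripper_force: 0.0
```

>>> servo_tool --pt "0.011 0.0565 0" --pt "0.011 0.0565 0" --pt "0.011 0.0565 0" --pt "0.011 0.0565 0" --pt "0.011 0.0565 0" --pt "0.011 0.0565 0" --pt "0.011 0.0565 0" --pt "0.011 0.0565 0" --pt "0.011 0.0565 0" --pt "0.011 0.0565 0" --twist '[-0.0044,-0.0044,-0.0044,-0.0044,-0.0044,-0.0044,-0.0044,-0.0044,-0.0044,-0.0044]'

```text
t: 15.9
position: [530.3, 46.3, 166.7]
eef_rot: [[-0.904, 0.428, 0.002], [0.428, 0.904, 0.0], [-0.001, 0.001, -1.0]]
wrist_force: [0.5, -0.2, 0.6]
grip_width: 94.2
gripper_force: 0.0
```

>>> servo_tool --pt "0 0 0" --pt "0 0 -0.05" --pt "0 0 -0.06" --pt "0 0 -0.06" --pt "0 0 -0.02" --pt "0 0 -0.011" --pt "0 0 0" --pt "0 0 0" --twist '[0,0,0,0,0,0,0,0]'

```text
t: 16.7
position: [530.8, 44.0, 16.1]
eef_rot: [[-0.904, 0.428, 0.002], [0.428, 0.904, 0.0], [-0.002, 0.001, -1.0]]
wrist_force: [-0.4, 0.2, -0.2]
grip_width: 93.8
gripper_force: 0.0
```

>>> servo_tool --pt "0 0 0" --pt "0 0 0" --pt "0 0 0" --pt "0 0 0" --pt "0 0 0" --pt "0 0 0" --pt "0 0 0" --pt "0 0 0" --pt "0 0 0" --pt "0 0 0" --twist '[0,0,0,0,0,0,0,0,0,0]' --hand 1

```text
t: 17.7
position: [529.8, 44.1, 14.9]
eef_rot: [[-0.904, 0.428, -0.0], [0.428, 0.904, 0.0], [0.0, 0.0, -1.0]]
wrist_force: [-1.1, -0.0, 0.1]
grip_width: 25.7
gripper_force: 24.9
```

>>> servo_tool --pt "0 0 0.04" --pt "0 0 0.06" --pt "0 0 0.06" --pt "0 0 0.04" --pt "0 0 0" --twist '[0,0,0,0,0]'

```text
t: 18.2
position: [532.7, 44.4, 169.2]
eef_rot: [[-0.904, 0.428, 0.008], [0.428, 0.904, 0.001], [-0.007, 0.005, -1.0]]
wrist_force: [0.5, -0.8, -0.7]
grip_width: 25.7
gripper_force: 24.9
```

>>> servo_tool --pt "-0.011 -0.0565 0" --pt "-0.011 -0.0565 0" --pt "-0.011 -0.0565 0" --pt "-0.011 -0.0565 0" --pt "-0.011 -0.0565 0" --pt "-0.011 -0.0565 0" --pt "-0.011 -0.0565 0" --pt "-0.011 -0.0565 0" --pt "-0.011 -0.0565 0" --pt "-0.011 -0.0565 0" --twist '[0,0,0,0,0,0,0,0,0,0]'

```text
t: 19.2
position: [446.0, -380.8, 163.7]
eef_rot: [[-0.904, 0.428, -0.002], [0.428, 0.904, 0.001], [0.002, 0.001, -1.0]]
wrist_force: [0.8, -0.4, -0.7]
grip_width: 25.6
gripper_force: 24.9
```

>>> servo_tool --pt "0 0 -0.06" --pt "0 0 0" --pt "0 0 0" --twist '[0,0,0]'

```text
t: 19.5
position: [446.5, -377.9, 118.7]
eef_rot: [[-0.904, 0.427, -0.003], [0.427, 0.904, 0.003], [0.004, 0.002, -1.0]]
wrist_force: [0.2, -1.2, 0.4]
grip_width: 25.9
gripper_force: 24.9
```

>>> servo_tool --pt "0 0 0" --pt "0 0 0" --pt "0 0 0" --pt "0 0 0" --pt "0 0 0" --pt "0 0 0.03" --pt "0 0 0.03" --pt "0 0 0.05" --pt "0 0 0" --twist '[0,0,0,0,0,0,0,0,0]' --hand 0

```text
t: 20.4
position: [449.8, -381.8, 207.3]
eef_rot: [[-0.904, 0.428, 0.007], [0.428, 0.904, -0.006], [-0.009, -0.002, -1.0]]
wrist_force: [0.3, -0.5, -0.0]
grip_width: 92.5
gripper_force: 0.0
```

>>> servo_tool --pt "-0.01 0.06 0" --pt "-0.01 0.06 0" --pt "-0.01 0.06 0" --pt "-0.01 0.06 0" --pt "0 0 0" --pt "0 0 0" --twist '[0,0,0,0,0,0]'

```text
t: 21.0
position: [417.4, -198.9, 202.6]
eef_rot: [[-0.905, 0.426, 0.0], [0.426, 0.905, -0.0], [-0.0, -0.0, -1.0]]
wrist_force: [0.0, -0.9, 0.3]
grip_width: 94.2
gripper_force: 0.0
```

```bash
sed -i "s/red=((H<6)/red=((H<11)/" m.py; python3 - <<'E'
from m import *
c=cam('top'); cv2.imwrite('pics/top1.png',cv2.resize(c['img'],None,fx=1.5,fy=1.5,interpolation=cv2.INTER_CUBIC))
P=cloud(c); 
for k,v in jars(c).items(): print(k,v)
hs=cv2.cvtColor(c['img'],cv2.COLOR_BGR2HSV)
for nm,x0,x1,y0,y1 in [('plate',450,665,-165,165)]:
    m=(P[...,0]>x0)&(P[...,0]<x1)&(P[...,1]>y0)&(P[...,1]<y1)&(P[...,2]>24)&(P[...,2]<46)
    for A,ce,l in comps(m,20): print(nm,A,P[l].mean(0).round(1))
for z in(62,60):
  m=(abs(P[...,2]-62)<8)&(P[...,1]>150)
  for A,ce,l in comps(m,100): q=P[l];print(A,q.mean(0).round(1),cv2.minEnclosingCircle(q[:,:2].astype(np.float32)))
  break
print(ctrl.observe()['position'],ctrl.observe()['t'])
E
```

```text
blue [(array([402.7, 311.6]), 2.175, 15.2, (130, 220, 21, 21), np.int32(271))]
yellow [(array([479.9, 424.1]), -0.067, 17.1, (88, 189, 22, 22), np.int32(320))]
green [(array([558.4, 306.1]), -0.996, 14.8, (135, 162, 20, 20), np.int32(254))]
plate 39 [465.6 148.   32.7]
plate 43 [ 465.7 -148.6   31.6]
1518 [937.2 431.   58.8] ((935.0784301757812, 430.89483642578125), 280.5065002441406)
367 [631.8 415.7  60.7] ((632.6265869140625, 416.3304138183594), 29.416414260864258)
377 [557.5 306.3  61.1] ((557.8040771484375, 305.8795471191406), 29.997875213623047)
377 [479.6 424.9  61. ] ((479.3824462890625, 425.5618591308594), 29.405668258666992)
377 [401.8 312.4  60.9] ((401.4362487792969, 311.4681396484375), 30.180801391601562)
[ 417.56678883 -200.22328689  202.56705106] 21.05
```

View pics/top1.png

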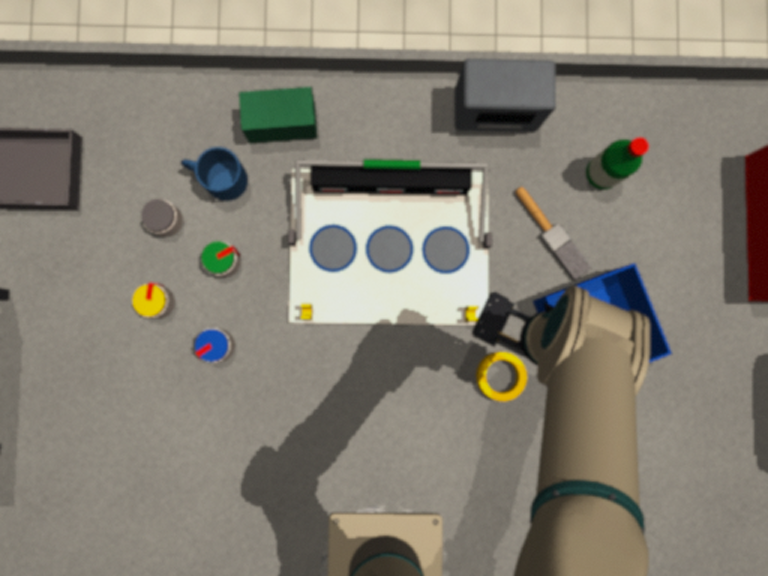

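The dock is clear and the three spots are visible at (333,248), (389,249), (446,249). The jars haven't moved. Next is the blue jar, which goes to spot0.

>>> servo_tool --pt "0.016 0.062 -0.007" --pt "0.016 0.062 -0.007" --pt "0.016 0.062 -0.007" --pt "0.016 0.062 -0.007" --pt "0.016 0.062 -0.007" --pt "-0.018 0.062 -0.007" --pt "-0.018 0.062 -0.007" --pt "-0.018 0.062 -0.007" --pt "-0.018 0.062 -0.007" --pt "-0.018 0.062 -0.007" --twist '[0,0,0,0,0,0,0,0,0,0]' --grip_force 30

```text
t: 22.05
position: [410.9, 266.1, 149.5]
eef_rot: [[-0.903, 0.431, 0.001], [0.431, 0.903, -0.0], [-0.001, 0.0, -1.0]]
wrist_force: [0.7, 0.8, -0.0]
grip_width: 94.3
gripper_force: 0.0
```

>>> servo_tool --pt "-0.011 0.062 0" --pt "0 0 0" --pt "0 0 0" --twist '[0,0,0]'

```text
t: 22.35
position: [402.4, 311.9, 149.4]
eef_rot: [[-0.904, 0.427, 0.0], [0.427, 0.904, -0.001], [-0.0, -0.001, -1.0]]
wrist_force: [0.5, -1.6, 0.2]
grip_width: 94.5
gripper_force: 0.0
```

```bash
python3 - <<'E'
from m import *
c=cam('top'); P=cloud(c); o=ctrl.observe(); print(o['position'],o['qpos'])
mk,(H,S,V)=masks(c['img'])
for u0 in (222,259,297):
    m=np.zeros_like(H,bool); m[140:190,u0-22:u0+22]=True
    m&=(V<185)&(P[...,2]<25)|((abs(H-113)<15)&(S>60)&m)
    y,x=np.nonzero(m); (u,v),r=cv2.minEnclosingCircle(np.c_[x,y].astype(np.float32)); print('spot',u,v,r,onz(c,u,v,12).round(1),onz(c,x.mean(),y.mean(),12).round(1),len(x))
cn=c['img'][225:,:,:]
cv2.imwrite('pics/bin.png',cv2.resize(c['img'][165:270,340:460],None,fx=3,fy=3))
E
```

```text
[402.72646878 310.31565846 149.50493635] [-0.70360649  0.50627684 -0.01294745  1.96665056  0.01202386  0.66964909
  0.40247523]
spot 220.15235900878906 155.646240234375 25.513275146484375 [611.5 107.6  12. ] [585.8 103.6  12. ] 839
spot 255.88157653808594 165.0 19.532480239868164 [587.    7.6  12. ] [585.5  -0.9  12. ] 838
spot 296.5669860839844 157.86363220214844 24.272586822509766 [ 609.2 -106.    12. ] [ 589.2 -110.4   12. ] 901
```

View pics/bin.png

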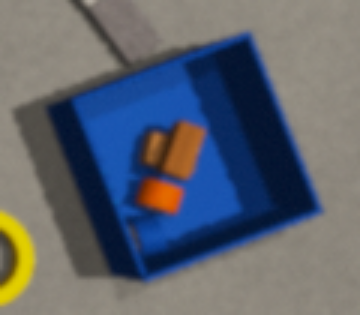

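All three visible pieces lie in the bin at crop (150,150), (183,150), (160,195). The blue cap blends into the bin's colour.

>>> servo_tool --pt "0 0.001 -0.05" --pt "0 0 -0.06" --pt "0 0 -0.04" --pt "0 0 -0.02" --pt "0 0 0" --pt "0 0 0" --twist '[0,0,0,0,0,0]'

```text
t: 23.0
position: [402.8, 310.9, 22.7]
eef_rot: [[-0.903, 0.431, 0.0], [0.431, 0.903, -0.001], [-0.001, -0.001, -1.0]]
wrist_force: [0.5, 0.7, -0.2]
grip_width: 94.1
gripper_force: 0.0
```

>>> servo_tool --pt "0 0 0" --pt "0 0 0" --pt "0 0 0" --pt "0 0 0" --pt "0 0 0" --pt "0 0 0" --pt "0 0 0" --twist '[0,0,0,0,0,0,0]' --hand 1

```text
t: 23.7
position: [402.0, 313.2, 23.0]
eef_rot: [[-0.904, 0.428, 0.001], [0.428, 0.904, 0.001], [-0.001, 0.001, -1.0]]
wrist_force: [-0.1, 0.4, 5.2]
grip_width: 61.6
gripper_force: 30.0
```

>>> servo_tool --pt "0 0 0.03" --pt "0 0 0.05" --pt "0 0 0.05" --pt "0 0 0.03" --pt "0 0 0" --pt "0 0 0" --twist '[0,0,0,0,0,0]'

```text
t: 24.3
position: [400.8, 312.0, 141.6]
eef_rot: [[-0.904, 0.428, -0.001], [0.428, 0.904, -0.001], [0.001, -0.001, -1.0]]
wrist_force: [-0.6, -0.6, -4.1]
grip_width: 61.8
gripper_force: 30.0
```

>>> servo_tool --pt "0.0164 -0.0372 0" --pt "0.0164 -0.0372 0" --pt "0.0164 -0.0372 0" --pt "0.0164 -0.0372 0" --pt "0.0164 -0.0372 0" --pt "0.0164 -0.0372 0" --pt "0.0164 -0.0372 0" --pt "0.0164 -0.0372 0" --pt "0.0164 -0.0372 0" --pt "0.0164 -0.0372 0" --twist '[-0.046,-0.046,-0.046,-0.046,-0.046,-0.046,-0.046,-0.046,-0.046,-0.046]'

```text
t: 25.3
position: [523.1, 32.2, 140.1]
eef_rot: [[0.317, 0.949, -0.005], [0.949, -0.317, -0.001], [-0.003, -0.004, -1.0]]
wrist_force: [0.5, -0.2, -3.6]
grip_width: 61.7
gripper_force: 30.0
```

>>> servo_tool --pt "0.0164 -0.0372 0" --pt "0.0164 -0.0372 0" --pt "0.0164 -0.0372 0" --pt "0.0164 -0.0372 0" --pt "0.0164 -0.0372 0" --pt "0 0 0" --pt "0 0 0" --pt "0 0 0" --twist '[-0.046,-0.046,-0.046,-0.046,-0.046,0,0,0]'

```text
t: 26.1
position: [584.6, -104.3, 140.7]
eef_rot: [[0.861, 0.509, -0.004], [0.509, -0.861, 0.001], [-0.003, -0.003, -1.0]]
wrist_force: [-0.1, 0.6, -3.1]
grip_width: 61.7
gripper_force: 30.0
```

```bash
python3 - <<'E'
from m import *
c=cam('top'); o=ctrl.observe(); print(o['position'],o['eef_rot'][:,1],o['qpos'],o['grip_width'])
print({k:[w[:2] for w in v] for k,v in jars(c).items()})
w=cam('scene'); cv2.imwrite('pics/s2.png',w['img'])
E
```

```text
[ 584.91362552 -104.12664215  141.1495387 ] [ 0.50920851 -0.86063941 -0.00254844] [-0.21371687  0.6915881   0.56440515  1.75161343 -0.47600119  0.8415713
 -0.46455712] 61.47454303206782
{'yellow': [(array([479.9, 424.1]), -0.07)], 'green': [(array([558.3, 306.1]), -0.992)]}
```

View pics/s2.png

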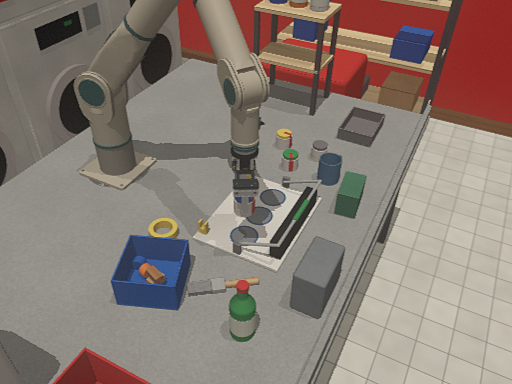

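The jar hangs over spot0 with its stripe toward the scanner (about (253,205)), and all four litter pieces are visible in the bin (150,272).

>>> servo_tool --pt "0.0015 -0.002 -0.04" --pt "0 0 -0.05" --pt "0 0 -0.03" --pt "0 0 -0.013" --pt "0 0 -0.006" --pt "0 0 0" --pt "0 0 0" --twist '[0,0,0,0,0,0,0]'

```text
t: 26.9
position: [588.1, -107.6, 39.4]
eef_rot: [[0.862, 0.507, 0.002], [0.507, -0.862, -0.0], [0.002, 0.001, -1.0]]
wrist_force: [0.5, -0.5, -2.7]
grip_width: 61.7
gripper_force: 30.0
```

>>> servo_tool --pt "0 0 -0.003" --pt "0 0 -0.002" --pt "0 0 0" --pt "0 0 0" --twist '[0,0,0,0]'

```text
t: 27.3
position: [587.7, -107.4, 35.1]
eef_rot: [[0.862, 0.507, 0.001], [0.507, -0.862, 0.0], [0.001, 0.001, -1.0]]
wrist_force: [0.4, 0.7, 1.1]
grip_width: 61.3
gripper_force: 30.0
```

>>> servo_tool --pt "0 0 0" --pt "0 0 0" --pt "0 0 0" --pt "0 0 0" --pt "0 0 0" --pt "0 0 0" --twist '[0,0,0,0,0,0]' --hand 0

```text
t: 27.9
position: [586.3, -106.1, 34.2]
eef_rot: [[0.862, 0.508, -0.002], [0.508, -0.862, 0.002], [-0.001, -0.003, -1.0]]
wrist_force: [-2.0, 3.9, 1.6]
grip_width: 93.7
gripper_force: 1.5
```

>>> servo_tool --pt "0 0 0.03" --pt "0 0 0.05" --pt "0 0 0.05" --pt "0 0 0.03" --pt "0 0 0" --twist '[0,0,0,0,0]'

```text
t: 28.4
position: [589.9, -108.9, 158.0]
eef_rot: [[0.862, 0.507, 0.008], [0.507, -0.862, -0.002], [0.005, 0.006, -1.0]]
wrist_force: [0.6, 0.2, 0.4]
grip_width: 94.2
gripper_force: 0.0
```

>>> servo_tool --pt "-0.0039 0.055 0" --pt "-0.0039 0.055 0" --pt "-0.0039 0.055 0" --pt "-0.0039 0.055 0" --pt "-0.0039 0.055 0" --pt "-0.0039 0.055 0" --pt "-0.0039 0.055 0" --pt "-0.0039 0.055 0" --pt "-0.0039 0.055 0" --pt "-0.0039 0.055 0" --twist '[0.0333,0.0333,0.0333,0.0333,0.0333,0.0333,0.0333,0.0333,0.0333,0.0333]'

```text
t: 29.4
position: [557.3, 306.4, 153.2]
eef_rot: [[-0.012, 1.0, -0.001], [1.0, 0.012, -0.001], [-0.001, -0.001, -1.0]]
wrist_force: [0.7, 0.9, 0.5]
grip_width: 94.1
gripper_force: 0.0
```

>>> servo_tool --pt "0 0 0" --pt "0 0 0" --pt "0 0 0" --twist '[0,0,0]'

```text
t: 29.7
position: [558.2, 302.9, 153.7]
eef_rot: [[-0.005, 1.0, -0.0], [1.0, 0.005, -0.002], [-0.002, -0.0, -1.0]]
wrist_force: [0.2, -0.4, -0.0]
grip_width: 93.8
gripper_force: 0.0
```

```bash
python3 - <<'E'
from m import *
c=cam('top'); o=ctrl.observe(); print(o['position'],o['eef_rot'][:,1],o['qpos'],o['grip_width'])
print({k:[w[:2] for w in v] for k,v in jars(c).items()},{k:[w[:2] for w in v] for k,v in jars(c,74).items()})
cv2.imwrite('pics/t3.png',c['img'])
E
```

```text
[558.37150989 302.71867692 154.01807343] [ 9.99991575e-01  4.10102522e-03 -1.79717131e-04] [-0.73468913  0.6842451   0.32560207  1.61941752 -0.26308597  0.8823782
 -0.30504788] 93.90278013229316
{'green': [(array([557.6, 299.1]), -0.508)]} {'green': [(array([556.2, 296.7]), -0.508)]}
```

View pics/t3.png

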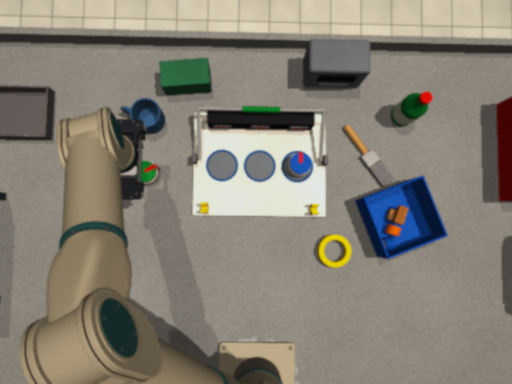

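>>> servo_tool --pt "0 0 -0.04" --pt "0 0 0" --pt "0 0 0" --twist '[0,0,0]'

```text
t: 30.05
position: [557.9, 303.6, 124.4]
eef_rot: [[-0.005, 1.0, -0.001], [1.0, 0.005, -0.001], [-0.001, -0.001, -1.0]]
wrist_force: [0.6, -0.1, 0.2]
grip_width: 94.0
gripper_force: 0.0
```

>>> servo_tool --pt "0 0.0033 -0.05" --pt "0 0 -0.05" --pt "0 0 -0.026" --pt "0 0 -0.01" --pt "0 0 0" --pt "0 0 0" --twist '[0,0,0,0,0,0]'

```text
t: 30.65
position: [559.3, 307.9, 24.1]
eef_rot: [[-0.007, 1.0, 0.003], [1.0, 0.007, 0.001], [0.001, 0.003, -1.0]]
wrist_force: [0.4, -0.5, 0.4]
grip_width: 93.8
gripper_force: 0.0
```

>>> servo_tool --pt "0 0 0" --pt "0 0 0" --pt "0 0 0" --pt "0 0 0" --pt "0 0 0" --pt "0 0 0" --pt "0 0 0" --twist '[0,0,0,0,0,0,0]' --hand 1

```text
t: 31.35
position: [558.5, 307.7, 22.9]
eef_rot: [[-0.007, 1.0, 0.001], [1.0, 0.007, 0.0], [0.0, 0.001, -1.0]]
wrist_force: [0.3, 0.6, 2.9]
grip_width: 61.5
gripper_force: 30.0
```

>>> servo_tool --pt "0 0 0.03" --pt "0 0 0.05" --pt "0 0 0.05" --pt "0 0 0.03" --pt "0 0 0" --pt "0 0 0" --twist '[0,0,0,0,0,0]'

```text
t: 31.95
position: [556.8, 307.3, 141.3]
eef_rot: [[-0.007, 1.0, -0.002], [1.0, 0.007, -0.001], [-0.001, -0.002, -1.0]]
wrist_force: [0.3, -0.4, -3.8]
grip_width: 61.3
gripper_force: 30.0
```

>>> servo_tool --pt "0.0047 -0.0339 0" --pt "0.0047 -0.0339 0" --pt "0.0047 -0.0339 0" --pt "0.0047 -0.0339 0" --pt "0.0047 -0.0339 0" --pt "0.0047 -0.0339 0" --pt "0.0047 -0.0339 0" --pt "0.0047 -0.0339 0" --pt "0 0 0" --pt "0 0 0" --twist '[0.0397,0.0397,0.0397,0.0397,0.0397,0.0397,0.0397,0.0397,0,0]'

```text
t: 32.95
position: [584.6, 103.5, 140.4]
eef_rot: [[-0.843, 0.539, -0.004], [0.539, 0.843, -0.0], [0.003, -0.002, -1.0]]
wrist_force: [0.8, 1.0, -2.8]
grip_width: 61.6
gripper_force: 30.0
```

>>> servo_tool --pt "0 0 -0.04" --pt "0 0 -0.05" --pt "0 0 -0.03" --pt "0 0 -0.013" --pt "0 0 -0.004" --pt "0 0 0" --pt "0 0 0" --twist '[0,0,0,0,0,0,0]'

```text
t: 33.65
position: [587.0, 104.7, 40.8]
eef_rot: [[-0.844, 0.536, 0.002], [0.536, 0.844, 0.001], [-0.001, 0.002, -1.0]]
wrist_force: [0.1, 1.1, -2.2]
grip_width: 61.3
gripper_force: 30.0
```

>>> servo_tool --pt "0 0 -0.005" --pt "0 0 -0.0025" --pt "0 0 0" --pt "0 0 0" --twist '[0,0,0,0]'

```text
t: 34.05
position: [586.7, 104.3, 34.8]
eef_rot: [[-0.844, 0.536, 0.001], [0.536, 0.844, 0.0], [-0.001, 0.001, -1.0]]
wrist_force: [-0.7, -0.2, 3.8]
grip_width: 61.7
gripper_force: 30.0
```

>>> servo_tool --pt "0 0 0" --pt "0 0 0" --pt "0 0 0" --pt "0 0 0" --pt "0 0 0" --pt "0 0 0" --twist '[0,0,0,0,0,0]' --hand 0

```text
t: 34.65
position: [586.1, 104.2, 34.0]
eef_rot: [[-0.844, 0.536, -0.0], [0.536, 0.844, 0.0], [0.0, -0.0, -1.0]]
wrist_force: [0.7, 0.3, -1.0]
grip_width: 93.9
gripper_force: 0.0
```

>>> servo_tool --pt "0 0 0.03" --pt "0 0 0.05" --pt "0 0 0.05" --pt "0 0 0.03" --pt "0 0 0" --twist '[0,0,0,0,0]'

```text
t: 35.15
position: [588.6, 104.6, 157.7]
eef_rot: [[-0.844, 0.536, 0.007], [0.536, 0.844, 0.002], [-0.005, 0.005, -1.0]]
wrist_force: [0.6, 0.1, 0.3]
grip_width: 94.1
gripper_force: 0.0
```

```bash
python3 - <<'E'
from m import *
c=cam('top'); o=ctrl.observe(); print(o['position'],o['eef_rot'][:,1],o['qpos'])
print({k:[w[:2] for w in v] for k,v in jars(c).items()})
E
```

```text
[587.09117638 104.3745892  155.53624038] [0.53606097 0.84417609 0.00231492] [-0.23441396  0.60634966  0.01798898  1.7291752  -0.01427877  0.80294158
  0.79528155]
{'yellow': [(array([479.8, 424.1]), -0.047)]}
```

>>> servo_tool --pt "-0.0178 0.0534 0" --pt "-0.0178 0.0534 0" --pt "-0.0178 0.0534 0" --pt "-0.0178 0.0534 0" --pt "-0.0178 0.0534 0" --pt "-0.0178 0.0534 0" --pt "-0.0178 0.0534 0" --pt "-0.0178 0.0534 0" --pt "0 0 0" --pt "0 0 0" --twist '[0,0,0,0,0,0,0,0,0,0]'

```text
t: 36.2
position: [477.7, 424.7, 152.1]
eef_rot: [[-0.846, 0.534, -0.002], [0.534, 0.846, -0.002], [0.001, -0.003, -1.0]]
wrist_force: [0.7, -1.5, -0.1]
grip_width: 94.3
gripper_force: 0.0
```

>>> servo_tool --pt "0 0 -0.04" --pt "0 0 0" --pt "0 0 0" --twist '[0,0,0]'

```text
t: 36.5
position: [479.7, 422.3, 123.3]
eef_rot: [[-0.843, 0.538, -0.002], [0.538, 0.843, -0.003], [-0.0, -0.003, -1.0]]
wrist_force: [0.1, -0.2, -0.0]
grip_width: 94.1
gripper_force: 0.0
```

```bash
python3 - <<'E'
from m import *
c=cam('top'); o=ctrl.observe(); print(o['position'])
print({k:[w[:2] for w in v] for k,v in jars(c).items()})
cv2.imwrite('pics/t4.png',c['img'])
E
```

```text
[480.12666058 423.19456355 124.30358589]
{'green': [(array([587.2, 103.7]), -0.008)]}
```

View pics/t4.png

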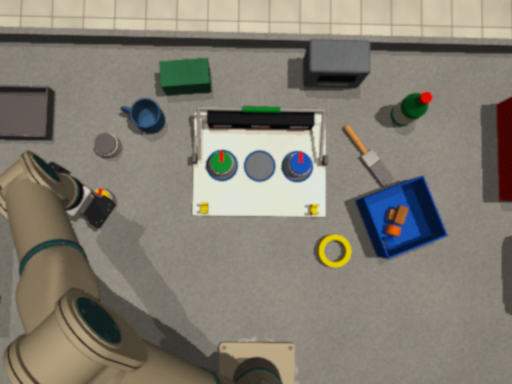

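Green (222,165) and blue (298,165) stand on their spots with stripes up toward the scanner. The yellow jar is under the gripper, with its stripe showing at (102,193).

>>> servo_tool --pt "0 0 -0.05" --pt "0 0 -0.05" --pt "0 0 -0.026" --pt "0 0 -0.01" --pt "0 0 0" --pt "0 0 0" --twist '[0,0,0,0,0,0]'

```text
t: 37.15
position: [480.5, 425.2, 23.7]
eef_rot: [[-0.844, 0.536, 0.002], [0.536, 0.844, 0.002], [-0.001, 0.003, -1.0]]
wrist_force: [0.3, 1.1, -0.0]
grip_width: 93.9
gripper_force: 0.0
```

>>> servo_tool --pt "0 0 0" --pt "0 0 0" --pt "0 0 0" --pt "0 0 0" --pt "0 0 0" --pt "0 0 0" --pt "0 0 0" --twist '[0,0,0,0,0,0,0]' --hand 1

```text
t: 37.85
position: [479.9, 425.4, 22.6]
eef_rot: [[-0.844, 0.536, 0.001], [0.536, 0.844, 0.002], [-0.0, 0.002, -1.0]]
wrist_force: [1.7, 3.1, 2.8]
grip_width: 61.4
gripper_force: 30.0
```

>>> servo_tool --pt "0 0 0.03" --pt "0 0 0.05" --pt "0 0 0.05" --pt "0 0 0.03" --pt "0 0 0" --pt "0 0 0" --twist '[0,0,0,0,0,0]'

```text
t: 38.45
position: [478.2, 423.5, 140.7]
eef_rot: [[-0.844, 0.536, -0.002], [0.536, 0.844, -0.002], [0.001, -0.003, -1.0]]
wrist_force: [-0.0, -0.6, -3.6]
grip_width: 61.7
gripper_force: 30.0
```

>>> servo_tool --pt "0.0142 -0.0568 0" --pt "0.0142 -0.0568 0" --pt "0.0142 -0.0568 0" --pt "0.0142 -0.0568 0" --pt "0.0142 -0.0568 0" --pt "0.0142 -0.0568 0" --pt "0.0142 -0.0568 0" --pt "0.0142 -0.0568 0" --pt "0.0142 -0.0568 0" --pt "0.0142 -0.0568 0" --twist '[0.002,0.002,0.002,0.002,0.002,0.002,0.002,0.002,0.002,0.002]'

```text
t: 39.45
position: [583.8, -3.3, 139.4]
eef_rot: [[-0.876, 0.482, -0.006], [0.482, 0.876, -0.0], [0.005, -0.003, -1.0]]
wrist_force: [0.8, 0.3, -2.8]
grip_width: 61.8
gripper_force: 30.0
```

>>> servo_tool --pt "0 0 0" --pt "0 0 -0.01" --pt "0 0 0" --pt "0 0 0" --twist '[0,0,0,0]'

```text
t: 39.85
position: [584.5, 0.6, 133.2]
eef_rot: [[-0.878, 0.48, -0.003], [0.48, 0.878, 0.001], [0.003, -0.001, -1.0]]
wrist_force: [0.0, 1.0, -3.3]
grip_width: 61.4
gripper_force: 30.0
```

>>> servo_tool --pt "0.0005 -0.001 -0.04" --pt "0 0 -0.045" --pt "0 0 -0.025" --pt "0 0 -0.01" --pt "0 0 -0.007" --pt "0 0 -0.004" --pt "0 0 0" --pt "0 0 0" --twist '[0,0,0,0,0,0,0,0]'

```text
t: 40.65
position: [586.9, -2.1, 37.2]
eef_rot: [[-0.876, 0.482, 0.002], [0.482, 0.876, 0.0], [-0.001, 0.001, -1.0]]
wrist_force: [-0.0, 0.4, -4.0]
grip_width: 61.2
gripper_force: 30.0
```

>>> servo_tool --pt "0 0 -0.003" --pt "0 0 0" --pt "0 0 0" --twist '[0,0,0]'

```text
t: 40.95
position: [586.9, -2.2, 34.6]
eef_rot: [[-0.876, 0.482, 0.001], [0.482, 0.876, 0.0], [-0.001, 0.001, -1.0]]
wrist_force: [0.7, -0.6, -2.2]
grip_width: 61.4
gripper_force: 30.0
```

>>> servo_tool --pt "0 0 0" --pt "0 0 0" --pt "0 0 0" --pt "0 0 0" --pt "0 0 0" --pt "0 0 0" --twist '[0,0,0,0,0,0]' --hand 0

```text
t: 41.55
position: [586.2, -2.2, 34.1]
eef_rot: [[-0.876, 0.482, -0.0], [0.482, 0.876, -0.0], [0.0, -0.0, -1.0]]
wrist_force: [-0.0, -1.4, -0.6]
grip_width: 94.3
gripper_force: 0.0
```

>>> servo_tool --pt "0 0 0.03" --pt "0 0 0.05" --pt "0 0 0.05" --pt "0 0 0.05" --pt "0 0 0.05" --pt "0 0 0.03" --pt "0 0 0" --twist '[0,0,0,0,0,0,0]'

```text
t: 42.25
position: [588.5, -2.1, 232.8]
eef_rot: [[-0.876, 0.482, 0.007], [0.482, 0.876, 0.0], [-0.006, 0.004, -1.0]]
wrist_force: [0.3, 0.7, -1.2]
grip_width: 94.3
gripper_force: 0.0
```

>>> servo_tool --pt "-0.06 0 0" --pt "-0.06 0 0" --pt "-0.06 0 0" --pt "0 0 0" --twist '[0.03,0.03,0.03,0]'

```text
t: 42.65
position: [442.7, -2.7, 227.3]
eef_rot: [[-0.976, 0.216, -0.01], [0.216, 0.976, -0.001], [0.01, -0.003, -1.0]]
wrist_force: [0.7, 0.9, -0.7]
grip_width: 93.8
gripper_force: 0.0
```

```bash
python3 - <<'E'
from m import *
c=cam('top'); o=ctrl.observe(); print(o['position'],o['eef_rot'][:,1],o['qpos'])
print({k:[w[:2] for w in v] for k,v in jars(c,74).items()})
P=cloud(c)
g=masks(c['img'])[0]['green']
for A,ce,l in comps(g&(P[...,0]>660)&(abs(P[...,1])<100),60): q=P[l]; print('grip',A,ce,np.median(q,0),onz(c,*ce,125),onz(c,*ce,115))
s=cam('scene'); P=cloud(s);g=masks(s['img'])[0]['green']
for A,ce,l in comps(g&(P[...,0]>640)&(P[...,0]<740)&(abs(P[...,1])<100),20): q=P[l]; print('grip s',A,ce,np.median(q,0))
a=c['img'][80:230,170:350]; b=s['img'][130:280,170:350]
cv2.imwrite('pics/t5.png',np.hstack([cv2.resize(a,None,fx=2.2,fy=2.2),cv2.resize(b,None,fx=2.2,fy=2.2)]))
E
```

```text
[447.47008832  -2.46910994 228.19673867] [ 0.21849908  0.97583646 -0.0011655 ] [ 0.01882598  0.31409685 -0.09909774  2.01954829  0.04205907  0.81383825
  1.24605092]
{'yellow': [(array([586.,  -3.]), -0.085)], 'green': [(array([583. , 131.6]), -0.033)]}
grip 176 [260.35227273 109.14772727] [723.1414955    1.29852185  99.91014656] [716.86977455   1.31671246 125.        ] [719.41732173   0.95303086 115.        ]
```

View pics/t5.png

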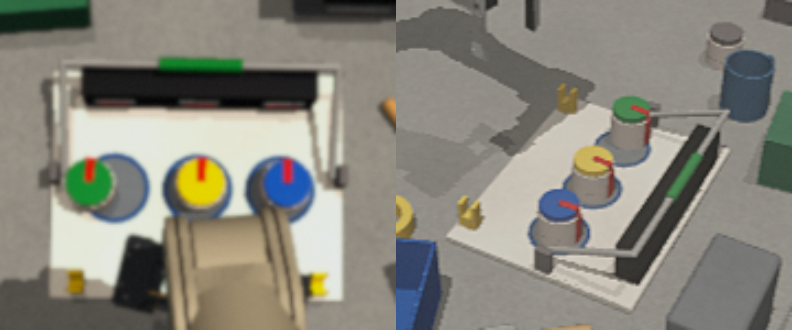

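The green jar was knocked aside; it now stands about 28 mm left of spot2, at crop (90,183). Yellow and blue are fine. I'll re-grasp green with the fingers along x, to keep clear of the hinge post.

>>> servo_tool --pt "0.0181 0.0179 -0.0104" --pt "0.0181 0.0179 -0.0104" --pt "0.0181 0.0179 -0.0104" --pt "0.0181 0.0179 -0.0104" --pt "0.0181 0.0179 -0.0104" --pt "0.0181 0.0179 -0.0104" --pt "0.0181 0.0179 -0.0104" --pt "0.0181 0.0179 -0.0104" --pt "0.0181 0.0179 -0.0104" --pt "0.0181 0.0179 -0.0104" --twist '[-0.043,-0.043,-0.043,-0.043,-0.043,-0.043,-0.043,-0.043,-0.043,-0.043]'

```text
t: 43.75
position: [588.9, 133.0, 149.7]
eef_rot: [[0.006, 1.0, 0.001], [1.0, -0.006, -0.001], [-0.001, 0.001, -1.0]]
wrist_force: [0.2, -0.1, 0.4]
grip_width: 94.0
gripper_force: 0.0
```

>>> servo_tool --pt "0 0 0" --pt "0 0 -0.01" --pt "0 0 0" --pt "0 0 0" --twist '[0,0,0,0]'

```text
t: 44.15
position: [586.6, 131.0, 143.5]
eef_rot: [[0.0, 1.0, -0.0], [1.0, -0.0, -0.0], [-0.0, -0.0, -1.0]]
wrist_force: [-0.5, -0.7, 0.7]
grip_width: 94.2
gripper_force: 0.0
```

>>> servo_tool --pt "-0.003 0 -0.04" --pt "0 0 -0.05" --pt "0 0 -0.03" --pt "0 0 -0.015" --pt "0 0 -0.0095" --pt "0 0 0" --pt "0 0 0" --twist '[0,0,0,0,0,0,0]'

```text
t: 44.85
position: [585.6, 132.1, 36.3]
eef_rot: [[0.0, 1.0, 0.002], [1.0, -0.0, 0.0], [0.0, 0.002, -1.0]]
wrist_force: [0.1, -1.4, 0.2]
grip_width: 93.9
gripper_force: 0.0
```

>>> servo_tool --pt "0 0 0" --pt "0 0 0" --pt "0 0 0" --pt "0 0 0" --pt "0 0 0" --pt "0 0 0" --pt "0 0 0" --twist '[0,0,0,0,0,0,0]' --hand 1

```text
t: 45.55
position: [584.7, 132.2, 35.4]
eef_rot: [[0.0, 1.0, 0.0], [1.0, -0.0, 0.0], [0.0, 0.0, -1.0]]
wrist_force: [-1.0, 0.2, 3.3]
grip_width: 61.5
gripper_force: 30.0
```

>>> servo_tool --pt "0 0 0.02" --pt "0 0 0.02" --pt "0 0 0" --pt "0 0 0" --twist '[0,0,0,0]'

```text
t: 45.95
position: [585.1, 132.2, 66.0]
eef_rot: [[0.0, 1.0, 0.001], [1.0, -0.0, 0.0], [0.0, 0.001, -1.0]]
wrist_force: [-0.7, -0.6, -3.0]
grip_width: 61.4
gripper_force: 30.0
```

>>> servo_tool --pt "0.001 -0.018 0" --pt "0.001 -0.0193 0" --pt "0 0 0" --pt "0 0 0" --pt "0 0 -0.02" --pt "0 0 -0.014" --pt "0 0 -0.005" --pt "0 0 0" --pt "0 0 0" --twist '[0.01,0,0,0,0,0,0,0,0]'

```text
t: 46.85
position: [585.0, 104.7, 35.3]
eef_rot: [[-0.032, 0.999, -0.002], [0.999, 0.032, 0.0], [0.0, -0.002, -1.0]]
wrist_force: [-1.6, 0.1, 0.0]
grip_width: 61.5
gripper_force: 30.0
```

>>> servo_tool --pt "0 0 0" --pt "0 0 0" --pt "0 0 0" --pt "0 0 0" --pt "0 0 0" --pt "0 0 0" --twist '[0,0,0,0,0,0]' --hand 0

```text
t: 47.45
position: [586.3, 104.1, 36.0]
eef_rot: [[-0.031, 1.0, 0.0], [1.0, 0.031, 0.0], [0.0, 0.0, -1.0]]
wrist_force: [0.3, 0.3, -0.0]
grip_width: 94.1
gripper_force: 0.0
```

>>> servo_tool --pt "0 0 0.03" --pt "0 0 0.05" --pt "0 0 0.05" --pt "0 0 0.05" --pt "0 0 0.05" --pt "0 0 0.03" --pt "0 0 0" --twist '[0,0,0,0,0,0,0]'

```text
t: 48.15
position: [588.5, 104.3, 234.6]
eef_rot: [[-0.031, 0.999, 0.007], [1.0, 0.031, 0.002], [0.001, 0.007, -1.0]]
wrist_force: [-0.4, -0.2, 0.3]
grip_width: 93.8
gripper_force: 0.0
```

>>> servo_tool --pt "-0.06 0 0" --pt "-0.06 0 0" --pt "-0.06 0 0" --pt "0 0 0" --pt "0 0 0" --twist '[0,0,0,0,0]'

```text
t: 48.65
position: [450.3, 104.2, 230.5]
eef_rot: [[-0.032, 0.999, -0.001], [0.999, 0.032, 0.0], [0.0, -0.001, -1.0]]
wrist_force: [0.1, -0.1, 0.4]
grip_width: 93.7
gripper_force: 0.0
```

```bash
python3 - <<'E'
from m import *
c=cam('top'); o=ctrl.observe(); print(o['position'],o['eef_rot'][:,1],o['qpos'],o['t'])
print({k:[w[:2] for w in v] for k,v in jars(c,74).items()})
P=cloud(c)
m=(abs(P[...,2]-73)<6)&(abs(P[...,1])<165)&(P[...,0]>500)&(P[...,0]<650)
for A,ce,l in comps(m,100): q=P[l]; print(A,cv2.minEnclosingCircle(q[:,:2].astype(np.float32)))
g=masks(c['img'])[0]['green']
for A,ce,l in comps(g&(P[...,0]>660)&(abs(P[...,1])<100),60): q=P[l]; print('grip',A,np.median(q,0),np.percentile(q,[5,95],0))
s=cam('scene')
a=c['img'][80:230,170:350]; b=s['img'][130:280,170:350]
cv2.imwrite('pics/t6.png',np.hstack([cv2.resize(a,None,fx=2.2,fy=2.2),cv2.resize(b,None,fx=2.2,fy=2.2)]))
E
```

```text
[451.77308513 104.28908418 230.70324793] [9.99505484e-01 3.14378465e-02 6.70755779e-04] [-0.49360951  0.33948332  0.27468092  1.98957186 -0.12287401  0.82745978
 -0.11912584] 48.7
{'yellow': [(array([586.,  -3.]), -0.083)], 'green': [(array([592.9, 104.9]), -0.051)]}
218 ((583.738525390625, 105.4150619506836), 28.626598358154297)
364 ((584.3880615234375, -2.2932684421539307), 30.380428314208984)
366 ((586.7146606445312, -108.4572525024414), 29.728532791137695)
grip 175 [723.28110838   1.41467385  99.54678878] [[718.35945294 -43.50574026  94.99197831]
 [729.31894921  43.33385043 103.74491018]]
```

View pics/t6.png

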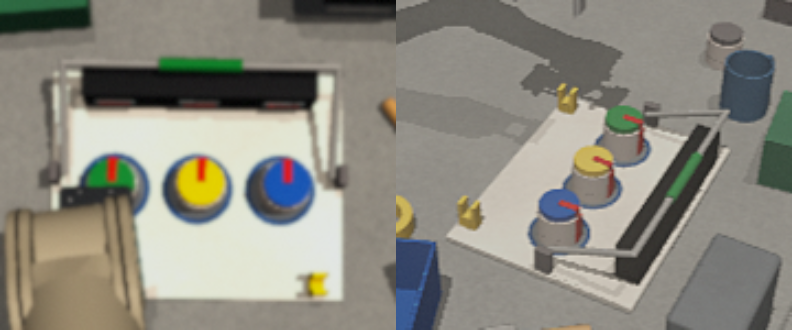

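All three jars stand on their spots with stripes toward the scanner, and the grip sleeve is at crop (200,65). Now the bail.

>>> servo_tool --pt "0.0515 -0.0199 0" --pt "0.0515 -0.0199 0" --pt "0.0515 -0.0199 0" --pt "0.0515 -0.0199 0" --pt "0.0515 -0.0199 0" --pt "0.0515 -0.0199 0" --pt "0.0515 -0.0199 0" --pt "0 0 0" --pt "0 0 0" --pt "0 0 0" --twist '[-0.009,0,0,0,0,0,0,0,0,0]' --grip_force 20

```text
t: 49.75
position: [720.9, 0.3, 230.3]
eef_rot: [[-0.003, 1.0, -0.001], [1.0, 0.003, 0.001], [0.001, -0.001, -1.0]]
wrist_force: [0.8, -0.2, -0.3]
grip_width: 94.1
gripper_force: 0.0
```

>>> servo_tool --pt "0 0 -0.04" --pt "0 0 -0.05" --pt "0 0 0" --pt "0 0 0" --twist '[0,0,0,0]'

```text
t: 50.15
position: [721.1, 0.4, 164.2]
eef_rot: [[-0.004, 1.0, -0.001], [1.0, 0.004, 0.0], [0.0, -0.001, -1.0]]
wrist_force: [-0.2, 0.4, 0.9]
grip_width: 94.4
gripper_force: 0.0
```

>>> servo_tool --pt "0.001 0 -0.04" --pt "0 0 -0.035" --pt "0 0 -0.02" --pt "0 0 -0.008" --pt "0 0 0" --pt "0 0 0" --twist '[0,0,0,0,0,0]'

```text
t: 50.75
position: [723.5, -0.5, 87.9]
eef_rot: [[-0.003, 1.0, 0.003], [1.0, 0.003, -0.0], [-0.0, 0.003, -1.0]]
wrist_force: [-0.2, 0.3, 0.4]
grip_width: 94.0
gripper_force: 0.0
```

>>> servo_tool --pt "0 0 0" --pt "0 0 0" --pt "0 0 0" --pt "0 0 0" --pt "0 0 0" --pt "0 0 0" --pt "0 0 0" --pt "0 0 0" --pt "0 0 0" --pt "0 0 0" --twist '[0,0,0,0,0,0,0,0,0,0]' --hand 1

```text
t: 51.75
position: [724.6, -0.4, 86.9]
eef_rot: [[-0.003, 1.0, 0.005], [1.0, 0.003, -0.0], [-0.0, 0.005, -1.0]]
wrist_force: [7.8, 0.0, 1.5]
grip_width: 17.4
gripper_force: 3.5
```

>>> servo_tool --pt "0 0 0" --pt "0 0 0" --pt "0 0 0" --pt "0 0 0" --twist '[0,0,0,0]'

```text
t: 52.15
position: [725.4, -0.4, 87.3]
eef_rot: [[-0.003, 1.0, 0.007], [1.0, 0.003, -0.0], [-0.0, 0.007, -1.0]]
wrist_force: [5.0, 0.5, 0.3]
grip_width: 15.2
gripper_force: 20.0
```

```bash
python3 - <<'E'
import numpy as np
t=np.linspace(2.747,0,17); x=601+135*np.cos(t); z=42+135*np.sin(t)
print(np.c_[t[1:],np.diff(x)/750,np.diff(z)/750,x[1:],z[1:]-7].round(4))
E
```

```text
[[ 2.575300e+00  1.430000e-02  2.740000e-02  4.870732e+02  1.074270e+02]
 [ 2.403600e+00  1.870000e-02  2.450000e-02  5.011219e+02  1.258261e+02]
 [ 2.231900e+00  2.260000e-02  2.100000e-02  5.181076e+02  1.415544e+02]
 [ 2.060200e+00  2.590000e-02  1.680000e-02  5.375306e+02  1.541496e+02]
 [ 1.888600e+00  2.840000e-02  1.210000e-02  5.588199e+02  1.632413e+02]
 [ 1.716900e+00  3.000000e-02  7.100000e-03  5.813494e+02  1.685622e+02]
 [ 1.545200e+00  3.080000e-02  1.900000e-03  6.044568e+02  1.699557e+02]
 [ 1.373500e+00  3.070000e-02 -3.400000e-03  6.274625e+02  1.673810e+02]
 [ 1.201800e+00  2.960000e-02 -8.600000e-03  6.496902e+02  1.609137e+02]
 [ 1.030100e+00  2.770000e-02 -1.360000e-02  6.704861e+02  1.507441e+02]
 [ 8.584000e-01  2.500000e-02 -1.810000e-02  6.892388e+02  1.371710e+02]
 [ 6.868000e-01  2.150000e-02 -2.210000e-02  7.053969e+02  1.205937e+02]
 [ 5.151000e-01  1.750000e-02 -2.550000e-02  7.184854e+02  1.014995e+02]
 [ 3.434000e-01  1.280000e-02 -2.810000e-02  7.281192e+02  8.045000e+01]
 [ 1.717000e-01  7.900000e-03 -2.980000e-02  7.340152e+02  5.806410e+01]
 [ 0.000000e+00  2.600000e-03 -3.080000e-02  7.360000e+02  3.500000e+01]]
```

>>> servo_tool --pt "-0.007 0 0.0137" --pt "-0.0073 0 0.0137" --pt "-0.0093 0 0.0123" --pt "-0.0094 0 0.0122" --pt "-0.0113 0 0.0105" --pt "-0.0113 0 0.0105" --pt "-0.013 0 0.0084" --pt "-0.0129 0 0.0084" --pt "0 0 0" --twist '[0,0,0,0,0,0,0,0,0]'

```text
t: 53.05
position: [666.1, -0.5, 157.8]
eef_rot: [[-0.003, 1.0, 0.013], [1.0, 0.003, 0.0], [0.0, 0.013, -1.0]]
wrist_force: [5.4, 0.4, 9.2]
grip_width: 15.6
gripper_force: 20.0
```

>>> servo_tool --pt "-0.0142 0 0.0095" --pt "-0.0142 0 0.0085" --pt "-0.015 0 0.0036" --pt "-0.015 0 0.0035" --pt "-0.0154 0 0.001" --pt "-0.0154 0 0.0009" --pt "-0.0154 0 -0.0017" --pt "-0.0153 0 -0.0017" --pt "0 0 0" --twist '[0,0,0,0,0,0,0,0,0]'

```text
t: 53.95
position: [570.1, -0.4, 172.2]
eef_rot: [[-0.003, 1.0, -0.0], [1.0, 0.003, 0.001], [0.001, -0.0, -1.0]]
wrist_force: [-2.0, 0.3, 7.7]
grip_width: 15.2
gripper_force: 20.0
```

```bash
python3 - <<'E'
from m import *
s=cam('scene'); b=s['img'][90:270,170:350]; cv2.imwrite('pics/b7.png',cv2.resize(b,None,fx=3,fy=3,interpolation=cv2.INTER_CUBIC))
P=cloud(s); g=masks(s['img'])[0]['green']
for A,ce,l in comps(g&(P[...,0]>500)&(P[...,0]<740)&(abs(P[...,1])<70)&(P[...,2]>100),8): print(A,ce,np.median(P[l],0))
print(ctrl.observe()['position'],ctrl.observe()['wrist_force'])
E
```

```text
[ 5.70236920e+02 -3.30482590e-01  1.72208704e+02] [-2.38205881  0.93772005  9.33881735]
```

View pics/b7.png

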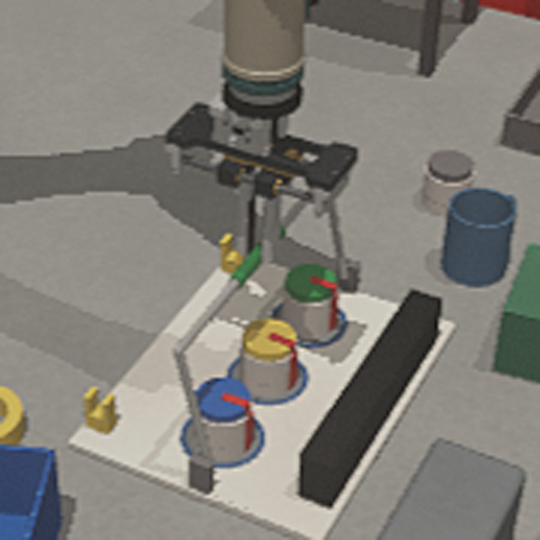

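The jars are undisturbed. The bail is just past upright, with its sleeve at the fingertips (crop (255,262)), so I'll re-grip deeper.

>>> servo_tool --pt "0 0 0" --pt "0 0 0" --pt "0 0 0" --pt "0 0 0" --pt "0 0 -0.008" --pt "0 0 -0.011" --pt "0 0 0" --twist '[0,0,0,0,0,0,0]' --hand 0.55

```text
t: 54.7
position: [570.1, -0.3, 155.4]
eef_rot: [[-0.003, 1.0, -0.003], [1.0, 0.003, -0.0], [-0.0, -0.003, -1.0]]
wrist_force: [-0.3, 0.1, 1.0]
grip_width: 42.5
gripper_force: 0.0
```

>>> servo_tool --pt "0 0 0" --pt "0 0 0" --pt "0 0 0" --pt "0 0 0" --pt "0 0 0" --pt "0 0 0" --pt "0 0 0" --twist '[0,0,0,0,0,0,0]' --hand 1

```text
t: 55.4
position: [571.1, -0.4, 157.1]
eef_rot: [[-0.003, 1.0, -0.0], [1.0, 0.003, 0.0], [0.0, -0.0, -1.0]]
wrist_force: [-2.5, -0.5, 3.0]
grip_width: 15.2
gripper_force: 20.0
```

>>> servo_tool --pt "-0.0147 0 -0.004" --pt "-0.0142 0 -0.0052" --pt "-0.0138 0 -0.0064" --pt "-0.0132 0 -0.0075" --pt "-0.0124 0 -0.0087" --pt "-0.0117 0 -0.0095" --pt "-0.0109 0 -0.0106" --pt "-0.0099 0 -0.0114" --pt "0 0 0" --twist '[0,0,0,0,0,0,0,0,0]'

```text
t: 56.3
position: [497.0, -0.2, 109.2]
eef_rot: [[-0.003, 1.0, 0.003], [1.0, 0.003, -0.0], [-0.0, 0.003, -1.0]]
wrist_force: [4.1, 0.9, -6.5]
grip_width: 15.0
gripper_force: 20.0
```

>>> servo_tool --pt "-0.009 0 -0.0123" --pt "-0.0078 0 -0.0129" --pt "-0.0067 0 -0.0135" --pt "-0.0057 0 -0.0141" --pt "-0.0043 0 -0.0145" --pt "-0.0033 0 -0.0148" --pt "0 0 0" --twist '[0,0,0,0,0,0,0]'

```text
t: 57.0
position: [468.9, -0.2, 47.4]
eef_rot: [[-0.003, 1.0, 0.001], [1.0, 0.003, 0.0], [0.0, 0.001, -1.0]]
wrist_force: [2.1, 1.3, -2.4]
grip_width: 15.4
gripper_force: 20.0
```

>>> servo_tool --pt "-0.0018 0 -0.0151" --pt "-0.0007 0 -0.0151" --pt "0 0 -0.002" --pt "0 0 0" --pt "0 0 0" --twist '[0,0,0,0,0]'

```text
t: 57.5
position: [466.1, -0.2, 23.8]
eef_rot: [[-0.003, 1.0, -0.0], [1.0, 0.003, 0.0], [0.0, -0.0, -1.0]]
wrist_force: [0.6, 1.7, -1.2]
grip_width: 15.3
gripper_force: 20.0
```

>>> servo_tool --pt "0 0 -0.004" --pt "0 0 -0.003" --pt "0 0 0" --pt "0 0 0" --twist '[0,0,0,0]'

```text
t: 57.9
position: [466.1, -0.2, 18.4]
eef_rot: [[-0.003, 1.0, -0.0], [1.0, 0.003, 0.0], [0.0, -0.0, -1.0]]
wrist_force: [-0.3, 2.3, -0.4]
grip_width: 15.3
gripper_force: 20.0
```

```bash
python3 - <<'E'
from m import *
s=cam('scene'); b=s['img'][90:270,170:350]; cv2.imwrite('pics/b8.png',cv2.resize(b,None,fx=3,fy=3,interpolation=cv2.INTER_CUBIC))
for c in(s,cam('top')):
    P=cloud(c)
    for y0,y1 in((-130,-70),(70,130)):
        m=(P[...,0]>450)&(P[...,0]<485)&(P[...,1]>y0)&(P[...,1]<y1)&(P[...,2]>24); q=P[m]; print(len(q),np.median(q,0) if len(q) else '',np.percentile(q[:,2],[50,75,95]) if len(q) else '')
    for y0,y1 in((-190,-165),(165,190)):
        m=(P[...,0]>480)&(P[...,0]<580)&(P[...,1]>y0)&(P[...,1]<y1)&(P[...,2]>24); q=P[m]
        if len(q)>8: print('arm slope',len(q),np.polyfit(q[:,0],q[:,2],1))
print(ctrl.observe()['wrist_force'])
E
```

```text
47 [ 469.57805776 -100.40083839   45.67016352] [45.67016352 47.52646461 48.96691007]
5 [467.94558679  77.02499622  46.41208125] [46.41208125 46.59420739 49.59924047]
arm slope 68 [-1.19559822e-02  5.15695730e+01]
arm slope 26 [ 0.0322933  27.95972853]
64 [ 464.67114434 -101.90641404   44.6935099 ] [44.6935099  46.74794577 49.87299223]
75 [464.19112883 103.48820019  45.76692161] [45.76692161 47.54712726 50.79392788]
arm slope 74 [-1.66475121e-03  4.72136136e+01]
arm slope 64 [-1.71866900e-02  5.43641503e+01]
[ 0.18919957  1.67586685 -0.10694337]
```

View pics/b8.png

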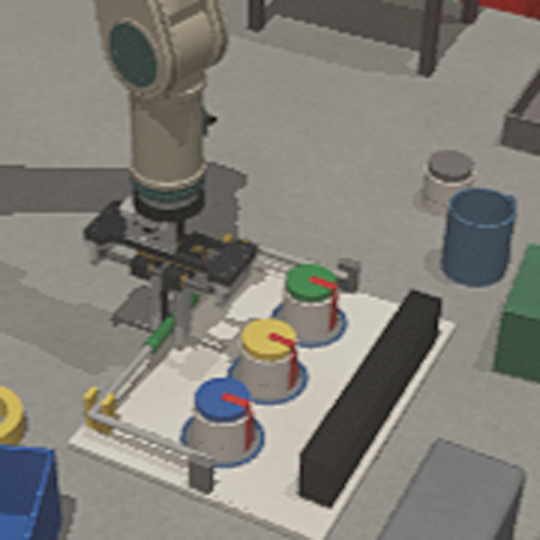

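The bail lies level in the catches (crop (98,408)), with its bar centre at about 42 mm. I'll release it and press lightly from above to seat it.

>>> servo_tool --pt "0 0 0" --pt "0 0 0" --pt "0 0 0" --pt "0 0 0" --pt "0 0 0.03" --pt "0 0 0.04" --pt "0 0 0" --twist '[0,0,0,0,0,0,0]' --hand 0.5

```text
t: 58.7
position: [468.3, -0.6, 73.5]
eef_rot: [[-0.003, 1.0, 0.005], [1.0, 0.003, -0.0], [-0.0, 0.005, -1.0]]
wrist_force: [-0.2, 0.3, -0.3]
grip_width: 46.6
gripper_force: 0.0
```

>>> servo_tool --pt "0 0 0" --pt "0 0 0" --pt "0 0 0" --pt "0 0 0" --pt "0 0 0" --pt "0 0 0" --pt "0 0 0" --pt "0 0 0" --twist '[0,0,0,0,0,0,0,0]' --hand 1

```text
t: 59.5
position: [466.2, -0.4, 71.0]
eef_rot: [[-0.003, 1.0, -0.0], [1.0, 0.003, 0.0], [0.0, -0.0, -1.0]]
wrist_force: [-0.3, -0.1, -0.0]
grip_width: 0.8
gripper_force: 0.0
```

>>> servo_tool --pt "0 0 -0.01" --pt "0 0 -0.008" --pt "0 0 -0.006" --pt "0 0 0" --pt "0 0 0" --twist '[0,0,0,0,0]'

```text
t: 60.0
position: [466.0, -0.4, 52.8]
eef_rot: [[-0.003, 1.0, -0.001], [1.0, 0.003, -0.0], [-0.0, -0.001, -1.0]]
wrist_force: [0.3, -0.9, -0.5]
grip_width: 0.8
gripper_force: 0.0
```

>>> servo_tool --pt "0 0 -0.004" --pt "0 0 0" --pt "0 0 0" --twist '[0,0,0]'

```text
t: 60.3
position: [466.5, -0.4, 50.2]
eef_rot: [[-0.003, 1.0, 0.001], [1.0, 0.003, 0.0], [0.0, 0.001, -1.0]]
wrist_force: [0.1, 0.3, 2.0]
grip_width: 0.4
gripper_force: 1.1
```

>>> servo_tool --pt "0 0 -0.003" --pt "0 0 0" --pt "0 0 0" --twist '[0,0,0]'

```text
t: 60.6
position: [466.6, -0.4, 49.7]
eef_rot: [[-0.002, 1.0, 0.002], [1.0, 0.002, 0.001], [0.001, 0.002, -1.0]]
wrist_force: [-4.0, 0.5, 24.6]
grip_width: 0.4
gripper_force: 12.5
```

>>> servo_tool --pt "0 0 0.04" --pt "0 0 0.06" --pt "0 0 0.06" --pt "0 0 0.06" --pt "0 0 0" --pt "0 0 0" --twist '[0,0,0,0,0,0]'

```text
t: 61.2
position: [466.5, -0.1, 213.5]
eef_rot: [[-0.003, 1.0, 0.002], [1.0, 0.003, 0.001], [0.001, 0.002, -1.0]]
wrist_force: [-0.1, -0.8, 0.1]
grip_width: 0.2
gripper_force: 0.0
```

>>> servo_tool --pt "0 0.06 0" --pt "0 0.06 0" --pt "0 0.06 0" --pt "0 0.06 0" --pt "0 0.06 0" --pt "0 0.06 0" --pt "0 0 0" --pt "0 0 0" --pt "0 0 0" --twist '[0,0,0,0,0,0,0,0,0]'

```text
t: 62.1
position: [465.7, 267.5, 211.5]
eef_rot: [[-0.001, 1.0, -0.002], [1.0, 0.001, -0.002], [-0.002, -0.002, -1.0]]
wrist_force: [-0.4, -0.6, -0.3]
grip_width: 0.6
gripper_force: 0.0
```

```bash
python3 - <<'E'
from m import *
c=cam('top'); P=cloud(c); s=cam('scene')
print({k:[w[:2] for w in v] for k,v in jars(c,74).items()})
m=(abs(P[...,2]-73)<6)&(abs(P[...,1])<165)&(P[...,0]>500)&(P[...,0]<650)
for A,ce,l in comps(m,100): q=P[l]; print(A,cv2.minEnclosingCircle(q[:,:2].astype(np.float32)))
m=(P[...,0]>450)&(P[...,0]<485)&(abs(P[...,1])<130)&(P[...,2]>30); print(np.percentile(P[m][:,2],[25,50,75]))
cv2.imwrite('pics/f.png',np.hstack([cv2.resize(c['img'][80:260,170:350],None,fx=2.2,fy=2.2),cv2.resize(s['img'][110:290,170:350],None,fx=2.2,fy=2.2)]))
E
```

```text
{'yellow': [(array([586. ,  -2.9]), -0.088)], 'green': [(array([584.2, 104.7]), -0.013)]}
358 ((583.5697021484375, 105.33596801757812), 28.90251922607422)
361 ((585.8560791015625, -2.636779546737671), 29.10923957824707)
364 ((586.2610473632812, -106.4063949584961), 30.003141403198242)
[44.25763481 46.1329888  48.64557876]
```

View pics/f.png

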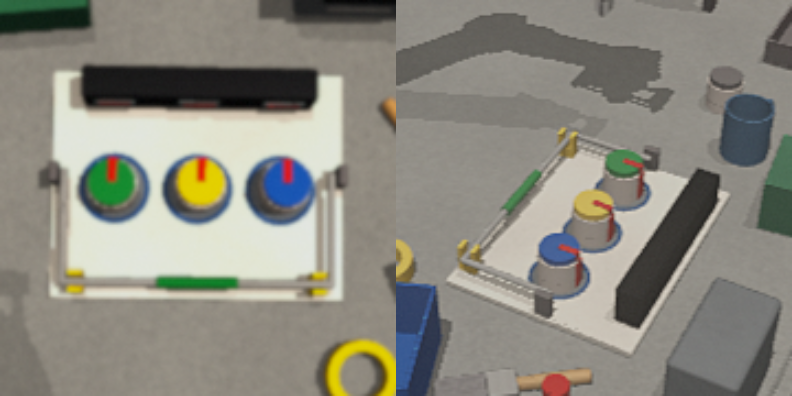

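The jars stand centred at (112,183), (200,185) and (287,187) with stripes toward the scanner, and the bail rests in both catches. Handing in.

```bash
python3 -c "
from plant import ctrl
print(ctrl.hand_in())"
```

```text
the job is handed in; nothing more can be done
None
```

I handed the job in at about 62 s, and no verdict came back: in the last images all four litter pieces are in the bin, all three jars stand on their own spots with stripes facing the scanner, and the bail is seated in its catches.

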